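# Reset the injector trainers, rack them and shut the case

## Task

The injector trainers in the grey stand came back from a class with their tips sprung out, and the white case's sliding cover stands half shut: work it open, then push each trainer's tip fully home against the bench and hang it head-up by its collar in an empty well of the case, leaving the one already there. Then work the cover fully shut, square against the rear wall; it slides by its two end posts and binds if one end is pushed alone, so push a little at one end and then the other. Leave the bottle, specimen cup and timer standing where they are.

Things in the scene. Friction and masses are not known exactly. Their poses are not given: they have to be found in the camera images.
- case: white case fixed on the bench, 176 (x) x 192 (y) x 167 mm high; origin under its centre, x to its rear, y to its left. Its front topped by a deck (x -88 to -26); open rear bay (x 0 to 80 mm, y +-74) with a rack plate, top at z 103, with four wells right through: trainers hang there by the collar, tip in free air (it cannot be pushed home there). Side rails reach z 164, the rear wall 158
- well_1 (a point): centre of well 1 in the top face of the rack plate (case x 41, y -57, z 103 mm): a square hole 26 mm wide, sides along the case's axes. Hold a trainer by the upper part of its head here, so that the gripper clears rails and deck
- well_2 (a point): centre of well 2 in the top face of the rack plate (case x 41, y -19, z 103 mm): a square hole 26 mm wide, sides along the case's axes. Hold a trainer by the upper part of its head here, so that the gripper clears rails and deck
- well_3 (a point): centre of well 3 in the top face of the rack plate (case x 41, y 19, z 103 mm): a square hole 26 mm wide, sides along the case's axes. Hold a trainer by the upper part of its head here, so that the gripper clears rails and deck
- well_4 (a point): centre of well 4 in the top face of the rack plate (case x 41, y 57, z 103 mm): a square hole 26 mm wide, sides along the case's axes. Hold a trainer by the upper part of its head here, so that the gripper clears rails and deck
- cover: grey sliding cover, plate 80 (x) x 170 (y) x 8 mm, 0.8 kg; origin under its centre, axes as the case's when square. Lies loose in the side rails, underside at case z 150; slides along case x from under the deck (open: centre x -42) to the rear wall (shut: centre x 40). 1.5 mm side play: turns up to 0.07 rad; pushed at one end only it turns and tends to bind; pushing the other end frees it
- post_left (a point): on the axis of the upright round finger post at the cover's left (+y) end, 30 mm in front (-x) of its middle and 68 mm to the side. Post 18 mm across, case z 158 to 194 mm, this point at z 174; clear all round, standing over deck and rails (z 167). At case x 10 mm when shut, -72 when open
- post_right (a point): the same for the post at the right (-y) end
- stand: grey return stand, loose, 0.6 kg, 120 (x) x 115 (y) x 98 mm; origin under its centre. A plate on two side walls, with two by two square openings 26 mm wide at x +-28, y +-28 mm, right through; trainers hang in it by their collars (underside at z 98), tips in the air
- pen_1: injector trainer, upright, 70 g. Origin at the tip's end when out, z up the axis (mm): blunt tip 15 across, from 0 when out, 10 when home; barrel 22 across, z 12 to 87, its first 11 tapering from 17; collar 33 across, z 87 to 91; ribbed head to grip, 24 across, z 91 to 131. To be put away; may be absent; starts in the stand
- pen_2: trainer just like pen_1, same origin and axes; to be put away; may be absent; starts in the stand
- pen_3: trainer just like pen_1, same origin and axes; to be put away; may be absent; starts in the stand
- pen_4: trainer just like pen_1, same origin and axes; to be put away; may be absent; starts in the stand
- pen_1_tip (a joint): travel of pen_1's tip: 0 fully out, 0.010 m fully home. About 7 N along the axis pushes it in; it stays where it is left
- pen_2_tip (a joint): travel of pen_2's tip: 0 fully out, 0.010 m fully home. About 7 N along the axis pushes it in; it stays where it is left
- pen_3_tip (a joint): travel of pen_3's tip: 0 fully out, 0.010 m fully home. About 7 N along the axis pushes it in; it stays where it is left
- pen_4_tip (a joint): travel of pen_4's tip: 0 fully out, 0.010 m fully home. About 7 N along the axis pushes it in; it stays where it is left
- stored_a: trainer just like pen_1, same origin and axes; already reset, hanging in well 1; only one of stored_a, _b, _c is present, the others are absent
- stored_b: trainer just like pen_1, same origin and axes; already reset, hanging in well 2; only one of stored_a, _b, _c is present, the others are absent
- stored_c: trainer just like pen_1, same origin and axes; already reset, hanging in well 4; only one of stored_a, _b, _c is present, the others are absent
- cup: bystander: specimen cup with screw lid, 58 mm across, 64 high; origin under its centre. Right behind it stands the wooden printer shelf, whose top overhangs the bench at z 0.42 to 0.44 m for x over 0.53, y -0.45 to -0.12: keep the arm out of it
- bench_timer: bystander: bench timer, 42 x 72 x 65 mm; origin under its centre
- saline: bystander: bottle 58 mm across, 150 high; origin under its centre

How it is judged (in metres and radians):
On the way, in this order (a step that is already met when the one before it is completed fails the run):
1. every trainer has its tip home and hangs in a well of the case (x of pen_1 in the frame of case between 0.033 and 0.049 m and y of pen_1 in the frame of case between -0.065 and 0.065 m and z of pen_1 in the frame of case between 0.0125 and 0.0195 m and angle between each of pen_1, pen_2, pen_3, pen_4's own z axis and vertical below 0.06 rad and value of joint each of pen_1_tip, pen_2_tip, pen_3_tip, pen_4_tip above 0.008 m and linear speed of each of pen_1, pen_2, pen_3, pen_4 below 0.02 m/s and x of pen_2 in the frame of case between 0.033 and 0.049 m and y of pen_2 in the frame of case between -0.065 and 0.065 m and z of pen_2 in the frame of case between 0.0125 and 0.0195 m and x of pen_3 in the frame of case between 0.033 and 0.049 m and y of pen_3 in the frame of case between -0.065 and 0.065 m and z of pen_3 in the frame of case between 0.0125 and 0.0195 m and x of pen_4 in the frame of case between 0.033 and 0.049 m and y of pen_4 in the frame of case between -0.065 and 0.065 m and z of pen_4 in the frame of case between 0.0125 and 0.0195 m), for 0.2 s.
2. the cover is shut, both its ends at the rear (x of each of post_left, post_right in the frame of case above 0.006 m), for 0.2 s.
At the end, for the whole second after the job is handed in: each trainer present (and the stored one) hangs upright in a well: collar within 3.5 mm of the rack plate's top, within 8 mm of the row, tilt under 0.06 rad; each tip at least 8 mm in; both post points beyond case x 6 mm (10 mm is fully shut); all at rest (all of step 1 and all of step 2 and x of stored_a in the frame of case between 0.033 and 0.049 m and y of stored_a in the frame of case between -0.065 and 0.065 m and z of stored_a in the frame of case between 0.0125 and 0.0195 m and angle between each of stored_a, stored_b, stored_c's own z axis and vertical below 0.06 rad and x of stored_b in the frame of case between 0.033 and 0.049 m and y of stored_b in the frame of case between -0.065 and 0.065 m and z of stored_b in the frame of case between 0.0125 and 0.0195 m and x of stored_c in the frame of case between 0.033 and 0.049 m and y of stored_c in the frame of case between -0.065 and 0.065 m and z of stored_c in the frame of case between 0.0125 and 0.0195 m and linear speed of cover below 0.02 m/s); the robot touches nothing.
It fails at once if the specimen cup is knocked over or shoved more than 5 cm (angle between cup's own z axis and vertical above 0.6 rad or distance of cup from where it was at the start of the episode above 0.05 m).
It fails at once if the timer is knocked over or shoved more than 5 cm (angle between bench_timer's own z axis and vertical above 0.6 rad or distance of bench_timer from where it was at the start of the episode above 0.05 m).
It fails at once if the saline bottle is knocked over or shoved more than 5 cm (angle between saline's own z axis and vertical above 0.6 rad or distance of saline from where it was at the start of the episode above 0.05 m).
Of pen_1, pen_2, pen_3, pen_4 only 2 to 3 are there at a start; the rules pass over those that are not, and their reading is None.
Of stored_a, stored_b, stored_c only 1 to 1 are there at a start; the rules pass over those that are not, and their reading is None.
At some moment in a run one of stand may be knocked a few centimetres aside while the robot is not near it.
It also fails if it takes over 210 s, if anything falls off the work surface, if the arm or the gripper's body presses on something with over 40 N, if the wrist force passes 120 N, or if a joint passes its speed limit or range.

## Robot

A 6-joint arm with a two-finger parallel gripper is mounted at the origin on a cart in front of the work surface, level with it; the furniture and walls round the work are solid. World frame = base frame: x ahead of the robot, y to its left, z up, the work surface at z = 0. Lengths are in mm, angles in rad, forces in N, time in s.
With the tool pointing down it reaches from about 350 to 775 mm from the base axis. Payload 7.3 kg.
Tool frame: the origin (TCP) lies on the centre line of the jaws, within the pads' length; the fingertips stand 22 mm ahead of it and the grasp point (between the pads) lies 3 mm ahead of it; z points along the fingers, y is the direction in which the jaws open and shut (so a half turn about z gives the same grasp; the last joint's range is limited). The gripper opens to 92 mm and grips with 3 to 60 N. Pads are 19 mm wide; open, the fingers measure 130 mm over their backs; the gripper's body (75 mm by 190 mm) begins 47 mm behind the grasp point.
Start: joints at [1.067, 0.342, 1.524, -0, 1.275, -0.146], TCP at [183.848, 491.775, 248.741] pointing down, gripper open.
Joint ranges: [-2.53, 2.53], [-0.77, 2.02], [0.04, 2.7], [-1, 4.14], [0.28, 2.66], [-3.11, 3.11]. Speed limits (rad/s): [2.57, 2.57, 3.14, 3.14, 3.14, 3.14].

## Interface

Orientations are given as [roll, pitch, yaw] about the fixed x, y, z axes, in that order (R = Rz(yaw) Ry(pitch) Rx(roll)).
In Python, from plant import bot gives the robot as it stands.
- The arm moves only by the tool play_rows, never from a script. Its argument "moves" is one flat list of numbers, 5 for each row, row after row: the closure in counts, from 0 (fully open) to 255 (shut), then the shift along the tool's x, y, z in mm, then the turn about the tool's z in degrees. A call has 1 to 8 rows; each row is the pose to reach, as a shift and turn from the pose commanded when the call began, along the tool's axes at that moment; what a row does not reach only later rows make up. A row lasts 1/12 s, in which the tool goes at most 41.7 mm and 7.16 degrees, less where a joint would pass 70% of its speed; a pose out of reach is approached as far as the arm can. A call with a gripper value outside its range is refused whole. The fingers move at their own pace and stop on an object; the grip force is fixed at half the most. Time passes only in rows, so rows that repeat a pose let the fingers close. It gives the time, the measured TCP pose, the force and the opening at its end, in the units of the state.
- bot.get_obs(): the state, without advancing time (a new reading comes with each control period).
- bot.capture(name): name is "scene" or "top"; returns a dict with "color" (400x640x3 uint8, red, green, blue), "fx", "fy", "cx", "cy" (pixels), "world_to_cam" (4x4, takes a point from world to camera coordinates). Camera axes: x right, y down, z forward; pixel columns grow to the right and rows downward; lengths in mm; the calibration is good to about 2 mm. A picture is of the moment at which its call begins. There is no depth.
- bot.close_job(): hands the job in, once; it reports no verdict.
The state is a dict: "time": time; "joint_positions": joint angles; "dq": joint speeds; "tau": joint torques, N m; "tool_pos": TCP position; "tcp_rot": TCP orientation; "contact_force": force on the tool from outside, world axes, zero at the start; "moment": the same for the moment, N m; "grip_width": finger opening in mm.
Only numpy, scipy, OpenCV 4.12 (cv2) and the standard library are available. Lean on these libraries where they do the work, as an engineer would, in place of code of your own. Each camera call takes 0.05 s, during which the arm holds its last target.

## Working session

There is one attempt and no reset: what is moved stays moved. The work goes in short steps, Python scripts to look and compute and a tool call to move; the robot and the scene stay as the last step left them, time stands still between calls to the robot, and variables do not carry over. Pictures are saved under pics/ and viewed, and the job is handed in when it is done.

Besides the shell and the picture viewer there is one more tool, called after "Request:" as name(argument=value, ...) on one line, values as JSON. play_rows: Moves the arm, as the interface text tells. Its arguments: {"type":"object","properties":{"moves":{"type":"array","items":{"type":"number"}}},"required":["moves"]}

```bash
ls; mkdir -p pics; python3 - <<'E'
from plant import bot
import cv2,numpy as np
o=bot.get_obs()
print({k:np.round(v,3).tolist() for k,v in o.items()})
for n in("scene","top"):
    c=bot.capture(n); cv2.imwrite(f"pics/{n}0.png",c["color"][:,:,::-1])
    print(n,c["fx"],c["fy"],c["cx"],c["cy"]);print(np.round(c["world_to_cam"],4).tolist())
E
```

```text
pics
{'time': 0.0, 'joint_positions': [1.067, 0.343, 1.525, -0.0, 1.275, -0.146], 'dq': [0.002, -0.0, 0.002, 0.001, 0.0, -0.002], 'tau': [0.0, -43.125, -24.421, 0.072, 0.056, -0.0], 'tool_pos': [183.651, 491.418, 248.069], 'tcp_rot': [-3.14, -0.0, 2.784], 'contact_force': [0.204, 0.76, 0.643], 'moment': [-0.016, -0.032, -0.038], 'grip_width': 91.651}
scene 415.14597837476896 415.14597837476896 315.0948031383164 197.27531731024467
[[0.6331, -0.7739, -0.0177, -297.9161], [-0.3762, -0.2876, -0.8808, 312.7527], [0.6765, 0.5643, -0.4732, 971.4539], [0.0, 0.0, 0.0, 1.0]]
top 520.2404203327103 520.2404203327103 322.30575809212337 200.0412999958148
[[0.0222, -0.9997, 0.0033, 27.2004], [-0.9621, -0.0223, -0.2717, 558.1894], [0.2717, 0.0028, -0.9624, 1850.8862], [0.0, 0.0, 0.0, 1.0]]
```

View pics/scene0.png

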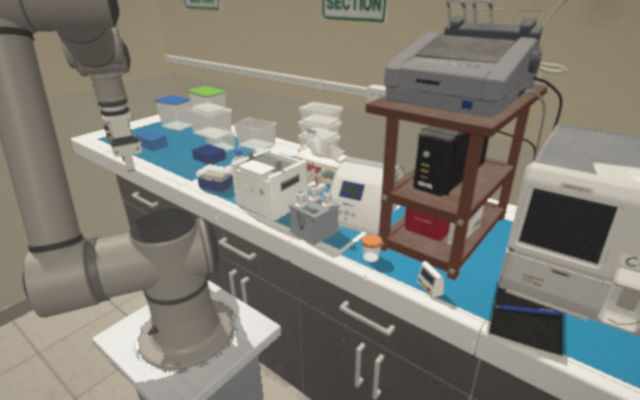

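View pics/top0.png

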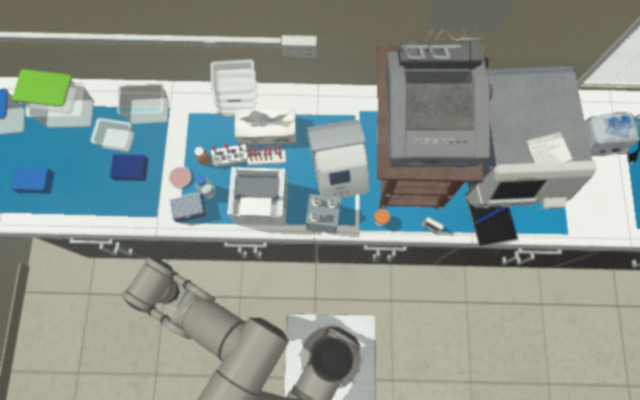

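```bash
cat > h.py <<'E'
from plant import bot
import cv2,numpy as np
def cap(n):
    c=bot.capture(n); return c
def proj(c,p):
    p=np.asarray(p,float); M=np.array(c["world_to_cam"]); q=M[:3,:3]@p+M[:3,3]
    return np.array([c["fx"]*q[0]/q[2]+c["cx"],c["fy"]*q[1]/q[2]+c["cy"]])
def ray(c,u,v,z):
    M=np.array(c["world_to_cam"]);R=M[:3,:3];t=M[:3,3]
    o=-R.T@t; d=R.T@np.array([(u-c["cx"])/c["fx"],(v-c["cy"])/c["fy"],1.])
    return o+d*(z-o[2])/d[2]
def crop(c,x0,y0,x1,y1,s,fn):
    im=c["color"][y0:y1,x0:x1,::-1]
    im=cv2.resize(im,None,fx=s,fy=s,interpolation=cv2.INTER_CUBIC)
    for k in range(x0,x1,10): 
        cv2.line(im,((k-x0)*s,0),((k-x0)*s,6),(0,0,255),1)
        if k%20==0: cv2.putText(im,str(k),((k-x0)*s,16),0,.35,(0,0,255),1)
    for k in range(y0,y1,10):
        cv2.line(im,(0,(k-y0)*s),(6,(k-y0)*s),(0,0,255),1)
        if k%20==0: cv2.putText(im,str(k),(8,(k-y0)*s+4),0,.35,(0,0,255),1)
    cv2.imwrite(fn,im)
E
python3 - <<'E'
from h import *
c=cap("top");crop(c,160,150,360,245,4,"pics/t1.png")
c=cap("scene");crop(c,200,130,400,270,4,"pics/s1.png")
E
```

```text
(no output)
```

View pics/t1.png

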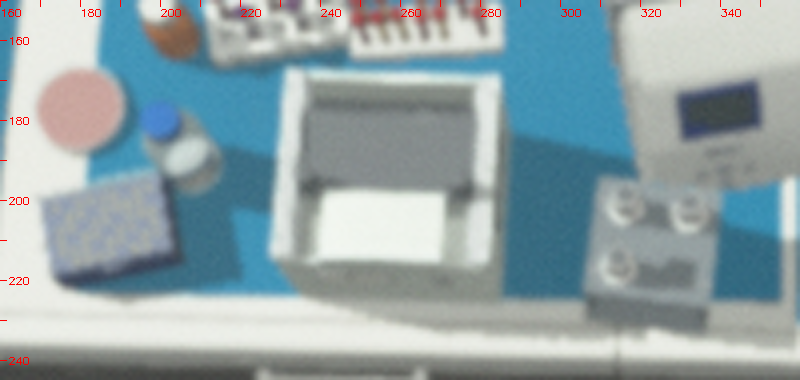

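View pics/s1.png

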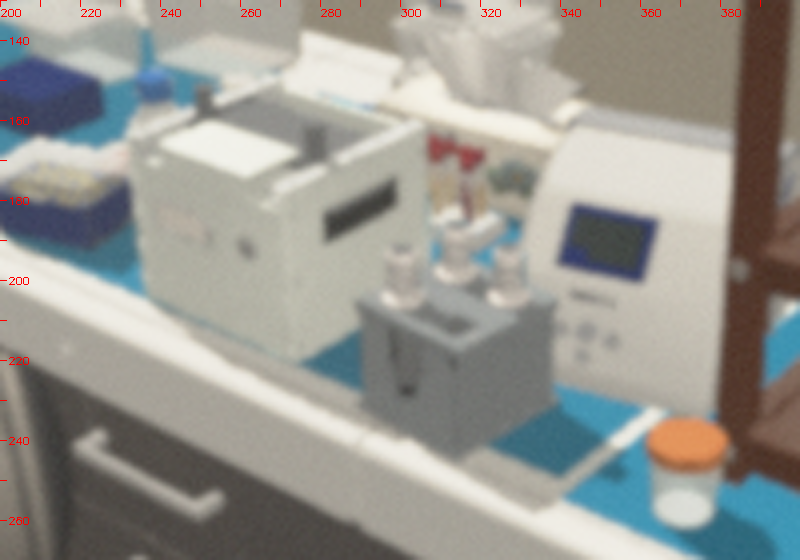

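```bash
python3 - <<'E'
from h import *
def avg(n,k=6):
    c=cap(n);s=c["color"].astype(float)
    for _ in range(k-1): s+=cap(n)["color"]
    c["color"]=(s/k).astype(np.uint8);return c
c=avg("top",4);np.save("top.npy",c,allow_pickle=True);crop(c,222,160,292,230,8,"pics/t2.png");crop(c,296,185,366,240,10,"pics/t3.png")
c=avg("scene",4);np.save("scene.npy",c,allow_pickle=True);crop(c,230,140,310,225,7,"pics/s2.png");crop(c,285,180,345,250,8,"pics/s3.png")
E
```

```text
(no output)
```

View pics/t2.png

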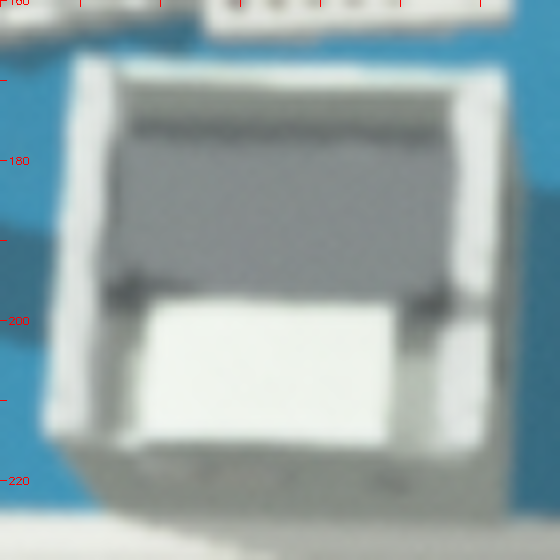

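View pics/t3.png

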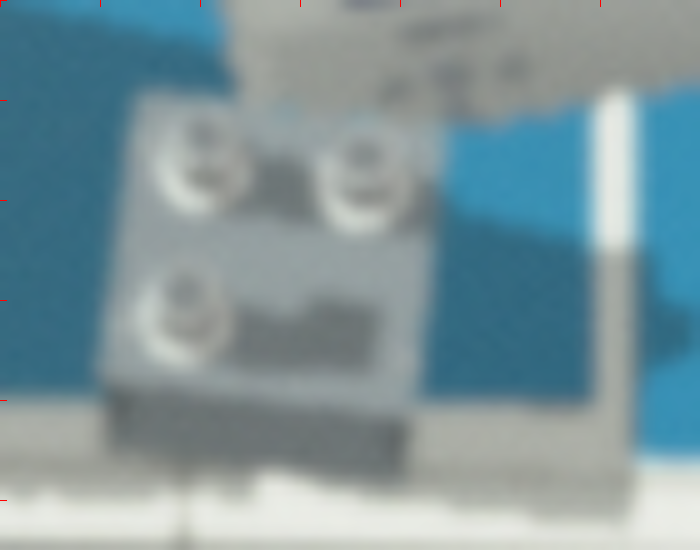

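View pics/s2.png

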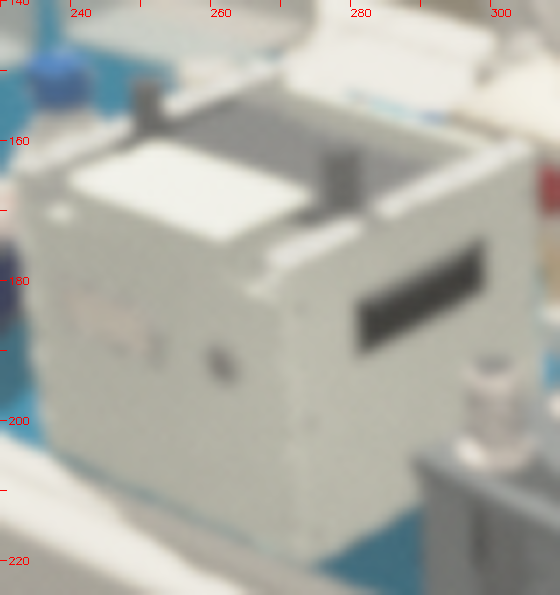

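View pics/s3.png

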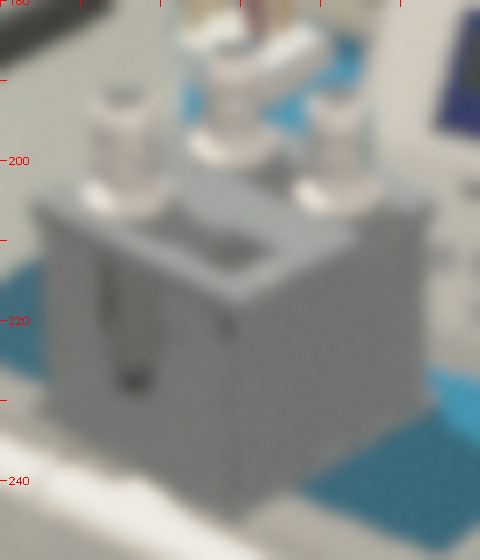

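```bash
python3 - <<'E'
from h import *
t=np.load("top.npy",allow_pickle=True).item();s=np.load("scene.npy",allow_pickle=True).item()
names=dict(fl=(-88,96),rl=(88,96),rr=(88,-96),fr=(-88,-96))
px=dict(fl=(227.2,214.4),rl=(231.4,167.2),rr=(285.2,168.75),fr=(282.4,216))
A=[];B=[]
for k in px:
    p=ray(t,*px[k],164);print(k,p.round(1));A.append(names[k]);B.append(p[:2])
A=np.array(A,float);B=np.array(B)
c=B.mean(0);H=A.T@(B-c);th=np.arctan2(H[0,1]-H[1,0],H[0,0]+H[1,1]);R=np.array([[np.cos(th),-np.sin(th)],[np.sin(th),np.cos(th)]])
print("case",c,th,"resid",(B-c-A@R.T).round(1).tolist())
for q in [(251.1,151.8),(278.7,162.3)]:
    p=ray(s,*q,194);print("post scene",p,R.T@(p[:2]-c))
for q in [(237.9,195.2),(276.6,196.5)]:
    p=ray(t,*q,194);print("post top",p,R.T@(p[:2]-c))
# scene corner checks
for k in [(-88,96,167),(-88,-96,0),(88,-96,164),(-88,-96,164)]:
    p=R@np.array(k[:2])+c;print(k,proj(s,[*p,k[2]]))
# stand: plate corners t3
for q in [(296+13.5,185+9.3),(296+44.6,185+12),(296+41.8,185+41),(296+10,185+38.2)]:
    print("stand",ray(t,*q,98))
for q in [(296+20.5,185+13.),(296+36.3,185+15),(296+18.6,185+28.8)]:
    print("pen",ray(t,*q,142))
for q in [(285+15.3,180+11.7),(285+29,180+6.2),(285+42.5,180+11.9)]:
    print("pen s",ray(s,*q,142))
E
```

```text
fl [473.  371.5 164. ]
rl [648. 369. 164.]
rr [646.6 175.5 164. ]
fr [471.7 178.  164. ]
case [559.82397002 273.4901067 ] -0.010353574179066868 resid [[0.2, 1.1], [-0.8, 0.4], [-0.2, -1.1], [0.8, -0.4]]
post scene [537.67333008 335.87581138 194.        ] [-22.79535619  62.15302675]
post scene [529.14640619 196.21710897 194.        ] [-29.87588216 -77.58647283]
post top [535.17817276 333.54509009 194.        ] [-25.26624892  59.79659705]
post top [533.58824254 198.72307991 194.        ] [-25.46022918 -75.03464814]
(-88, 96, 167) [230.92199353 162.60048553]
(-88, -96, 0) [273.92782414 222.45104149]
(88, -96, 164) [306.97763354 160.78326422]
(-88, -96, 164) [270.57571405 178.26846671]
stand [572.40085406  87.31696352  98.        ]
stand [564.71739722 -27.11588595  98.        ]
stand [455.39969109 -18.37537118  98.        ]
stand [463.14083849  96.8318151   98.        ]
pen [546.2579989   60.59340595 142.        ]
pen [540.12581186   3.90407624 142.        ]
pen [487.77194847  65.865555   142.        ]
pen s [489.93366145  71.34160149 142.        ]
pen s [544.49439758  61.67189794 142.        ]
pen s [539.56358657   4.08286579 142.        ]
```

```bash
cat >> h.py <<'E'
def rel(x,y,z,yaw=None):
    o=bot.get_obs();p=np.array(o["tool_pos"]);r=o["tcp_rot"]
    from scipy.spatial.transform import Rotation as S
    R=S.from_euler("xyz",r).as_matrix()
    d=R.T@(np.array([x,y,z])-p); t=0
    if yaw is not None: t=-np.degrees((yaw-r[2]+np.pi)%(2*np.pi)-np.pi)
    print("t%.1f at"%o["time"],np.round(p,1),"yaw %.3f"%r[2],"rel",d.round(1),"turn %.1f"%t,"F",np.round(o["contact_force"],1),"w",round(o["grip_width"],1))
E
python3 -c "
from h import *
rel(585,267,240,3.13)
M=np.array(cap('top')['world_to_cam']);print(-M[:3,:3].T@M[:3,3])"
```

```text
t0.6 at [183.8 491.8 248.8] yaw 2.784 rel [-454.5  -70.     8.8] turn -19.8 F [ 0.1 -0.1 -1. ] w 91.8
[  33.64071935   34.39177473 1932.81669852]
```

Request:
play_rows(moves=[0,-40,-6,0,-5,0,-80,-12,0,-10,0,-120,-18,0,-15,0,-160,-24,0,-20,0,-200,-30,0,-20,0,-240,-36,0,-20,0,-280,-42,0,-20,0,-320,-48,0,-20])

```text
time: 1.32
tool_pos: [468.4, 333.4, 248.9]
tcp_rot: [3.141, 0.0, 3.133]
contact_force: [0.3, 1.1, 0.6]
grip_width: 91.6
```

```bash
python3 -c "
from h import *
rel(585,267,240,3.13)"
```

```text
t1.3 at [468.4 333.4 248.9] yaw 3.133 rel [-117.2  -65.4    8.9] turn 0.2 F [0.3 1.1 0.6] w 91.6
```

Request:
play_rows(moves=[0,-30,-16,0,0,0,-60,-32,2,0,0,-90,-48,4,0,0,-117,-65,8,0,0,-117,-65,8,0,0,-117,-65,8,0])

```text
time: 1.82
tool_pos: [584.1, 267.3, 239.6]
tcp_rot: [-3.141, -0.001, 3.13]
contact_force: [-0.1, 0.1, -0.2]
grip_width: 92.4
```

```bash
python3 - <<'E'
from h import *
rel(582,267,196)
t=cap("top");crop(t,222,150,292,230,8,"pics/t4.png");s=cap("scene");crop(s,230,110,310,195,7,"pics/s4.png")
o=bot.get_obs();p=np.array(o["tool_pos"])
for dy in(-55,55): print(proj(t,p+[0,dy,-22]),proj(s,p+[0,dy,-22]))
E
```

```text
t1.8 at [584.1 267.3 239.6] yaw 3.130 rel [ 2.  -0.4 43.6] turn 0.0 F [-0.1  0.1 -0.2] w 92.4
[272.24107925 180.80289767] [285.50098532 149.09327165]
[240.46026923 180.09867715] [262.31672966 142.07565525]
```

View pics/t4.png

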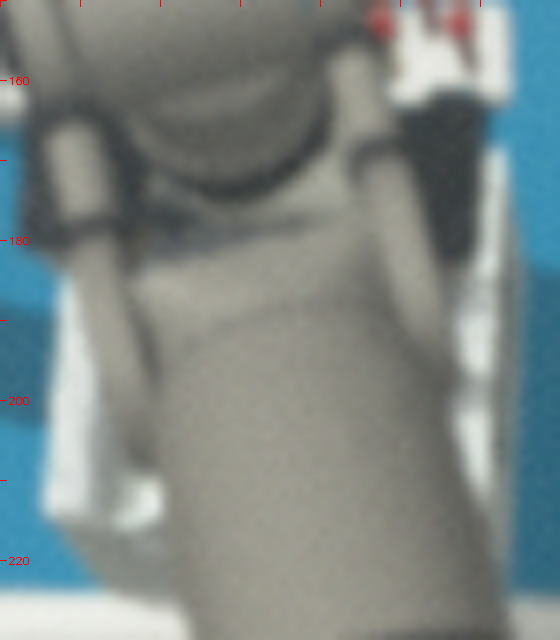

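View pics/s4.png

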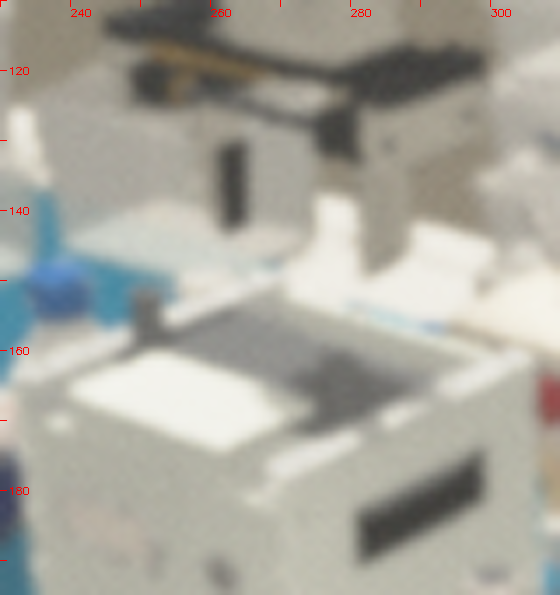

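Request:
play_rows(moves=[0,0,-1,20,0,0,0,-1,44,0,0,0,-1,44,0,0,0,-1,44,0])

```text
time: 2.25
tool_pos: [581.8, 268.5, 196.4]
tcp_rot: [-3.141, -0.002, 3.134]
contact_force: [-0.3, -0.4, -0.3]
grip_width: 91.6
```

Request:
play_rows(moves=[0,5,0,0,0,0,10,0,0,0,0,15,0,0,0,0,20,0,0,0,0,24,0,0,0,0,28,0,0,0,0,32,0,0,0,0,32,0,0,0])

```text
time: 2.92
tool_pos: [551.7, 268.7, 197.9]
tcp_rot: [3.14, 0.004, 3.133]
contact_force: [3.9, 2.1, 1.7]
grip_width: 91.9
```

```bash
python3 - <<'E'
from h import *
rel(582,267,196)
s=cap("scene");crop(s,220,110,310,195,7,"pics/s5.png")
E
```

```text
t2.9 at [551.7 268.7 197.9] yaw 3.133 rel [-30.3  -1.4   2. ] turn 0.0 F [3.9 2.1 1.7] w 91.9
```

View pics/s5.png

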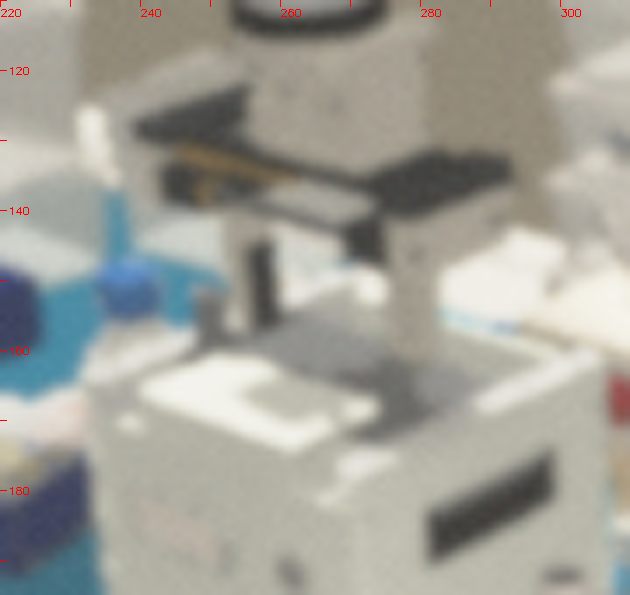

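Request:
play_rows(moves=[0,2,-2,2,0,0,4,-2,2,0,0,6,-2,2,0,0,8,-2,2,0,0,8,-2,2,0,0,8,-2,2,0])

```text
time: 3.47
tool_pos: [544.7, 266.7, 195.9]
tcp_rot: [3.14, 0.005, 3.133]
contact_force: [6.4, 4.5, 3.4]
grip_width: 91.7
```

Request:
play_rows(moves=[0,2,0,0,0,0,4,0,0,0,0,6,0,0,0,0,8,0,0,0,0,8,0,0,0])

```text
time: 3.88
tool_pos: [536.5, 267.0, 195.9]
tcp_rot: [3.139, 0.005, 3.133]
contact_force: [5.8, 4.1, 3.0]
grip_width: 91.8
```

```bash
python3 - <<'E'
from h import *
rel(582,267,196)
s=cap("scene");crop(s,220,110,310,195,7,"pics/s6.png")
s=cap("top");crop(s,220,150,310,235,7,"pics/t6.png")
E
```

```text
t3.9 at [536.5 267.  195.9] yaw 3.133 rel [-45.5   0.4   0.1] turn 0.0 F [5.8 4.1 3. ] w 91.8
```

View pics/s6.png

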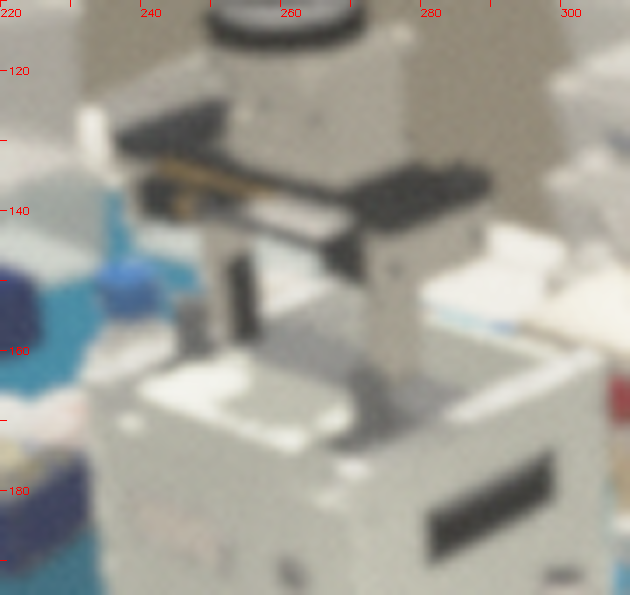

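Request:
play_rows(moves=[0,2,0,0,0,0,4,0,0,0,0,6,0,0,0,0,8,0,0,0,0,10,0,0,0,0,12,0,0,0,0,14,0,0,0])

```text
time: 4.57
tool_pos: [526.8, 267.6, 196.5]
tcp_rot: [3.137, 0.015, 3.134]
contact_force: [23.6, 5.8, -5.1]
grip_width: 91.8
```

Request:
play_rows(moves=[0,2,0,0,0,0,4,0,0,0,0,6,0,0,0,0,8,0,0,0,0,9,0,0,0,0,10,0,0,0])

```text
time: 5.07
tool_pos: [523.2, 268.1, 196.9]
tcp_rot: [3.135, 0.029, 3.136]
contact_force: [47.5, 7.4, -18.1]
grip_width: 91.9
```

```bash
python3 - <<'E'
from h import *
rel(582,267,196)
s=cap("scene");crop(s,210,110,310,205,7,"pics/s7.png")
E
```

```text
t5.1 at [523.2 268.1 196.9] yaw 3.136 rel [-58.7  -0.7   2.7] turn 0.0 F [ 47.5   7.4 -18.1] w 91.9
```

View pics/s7.png

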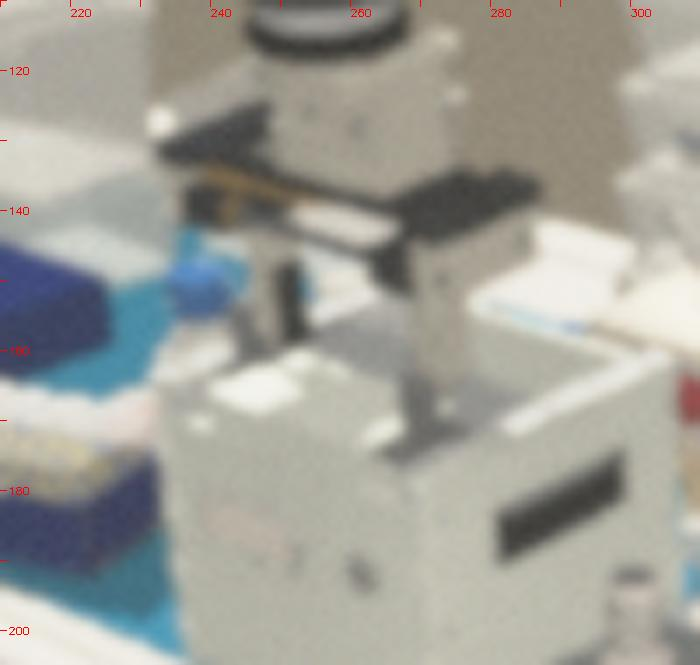

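Request:
play_rows(moves=[0,-10,0,0,0,0,-20,0,0,0,0,-40,0,-20,0,0,-60,0,-50,0,0,-80,0,-90,0,0,-100,0,-110,0,0,-100,0,-110,0])

```text
time: 5.7
tool_pos: [615.1, 265.0, 310.1]
tcp_rot: [3.139, 0.009, 3.131]
contact_force: [-0.0, -0.5, 0.8]
grip_width: 91.8
```

```bash
python3 - <<'E'
from h import *
rel(582,267,196)
s=cap("scene");crop(s,220,135,310,205,8,"pics/s7.png")
s=cap("top");crop(s,220,160,300,230,8,"pics/t7.png")
E
```

```text
t5.7 at [615.1 265.  310.1] yaw 3.131 rel [ 34.1   1.4 113.8] turn 0.0 F [-0.  -0.5  0.8] w 91.8
```

View pics/s7.png

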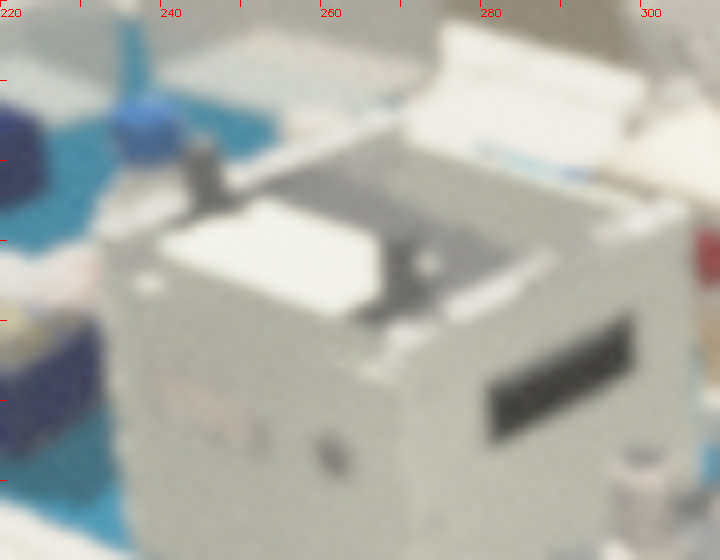

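View pics/t7.png

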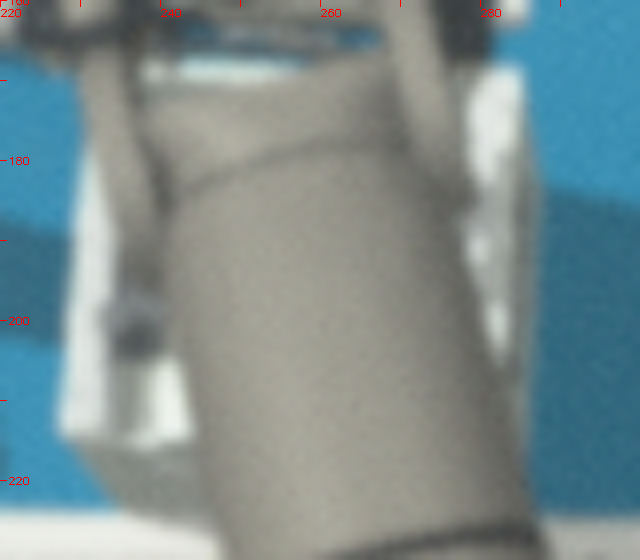

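```bash
python3 - <<'E'
from h import *
s=np.load("scene.npy",allow_pickle=True).item()
th=-.0104;R=np.array([[np.cos(th),-np.sin(th)],[np.sin(th),np.cos(th)]]);c=np.array([559.8,273.5])
for q in [(245.3,153.8),(269.9,165.6)]:
    p=ray(s,*q,194);print(p,R.T@(p[:2]-c))
E
```

```text
[513.16909586 338.40780285 194.        ] [-47.30341134  64.41934001]
[492.9497339  200.42835966 194.        ] [-66.08671951 -73.76291889]
```

Request:
play_rows(moves=[255,10,35,0,0,255,30,72,0,0,255,60,72,40,0,255,71,72,80,0,255,71,72,114,0,255,71,72,114,0,255,71,72,114,0])

```text
time: 6.38
tool_pos: [538.3, 337.7, 189.4]
tcp_rot: [-3.14, -0.004, 3.134]
contact_force: [1.2, -0.1, 0.4]
grip_width: 49.5
```

Request:
play_rows(moves=[255,2,0,0,0,255,4,0,0,0,255,6,0,0,0,255,8,0,0,0,255,10,0,0,0,255,10,0,0,0])

```text
time: 6.88
tool_pos: [528.6, 345.2, 191.0]
tcp_rot: [3.129, -0.001, 3.134]
contact_force: [-4.2, 25.6, -0.4]
grip_width: 15.4
```

Request:
play_rows(moves=[200,0,-4,-4,0,200,-5,-8,-6,0,200,-12,-8,-6,0,200,-20,-8,-6,0,255,-20,-8,-6,0,255,-20,-8,-6,0,255,-20,-8,-6,0,255,-20,-8,-6,0])

```text
time: 7.55
tool_pos: [550.6, 329.9, 196.5]
tcp_rot: [-3.141, -0.001, 3.133]
contact_force: [0.5, -0.3, -0.0]
grip_width: 1.3
```

```bash
python3 - <<'E'
from h import *
rel(538,337,196)
s=cap("scene");crop(s,220,115,310,195,8,"pics/s8.png")
E
```

```text
t7.5 at [550.6 329.9 196.5] yaw 3.133 rel [12.6  7.   0.5] turn 0.0 F [ 0.5 -0.3 -0. ] w 1.3
```

View pics/s8.png

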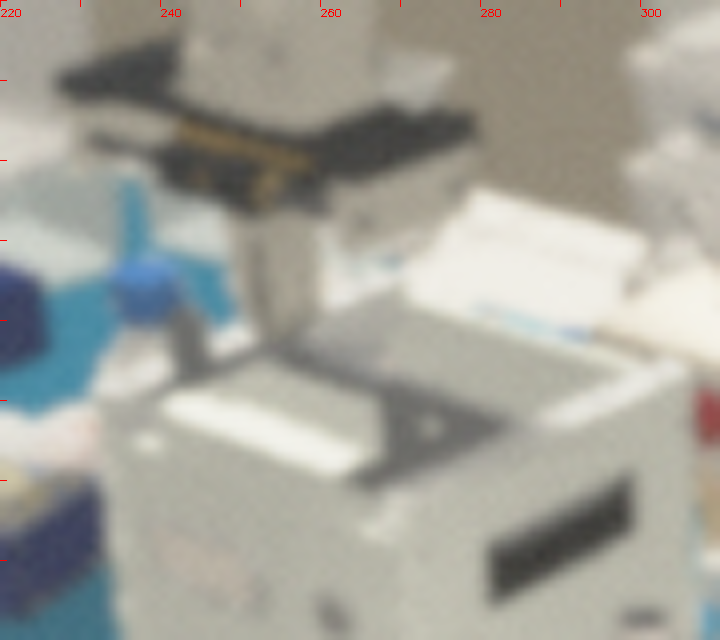

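Request:
play_rows(moves=[255,5,8,0,0,255,10,8,0,0,255,14,8,0,0,255,18,8,0,0,255,22,8,0,0,255,24,8,0,0,255,26,8,0,0,255,26,8,0,0])

```text
time: 8.27
tool_pos: [524.6, 338.1, 196.9]
tcp_rot: [-3.142, 0.0, 3.133]
contact_force: [0.0, 0.2, -0.1]
grip_width: 0.5
```

Request:
play_rows(moves=[255,2,0,0,0,255,4,0,0,0,255,6,0,0,0,255,6,0,0,0])

```text
time: 8.6
tool_pos: [518.6, 338.2, 196.9]
tcp_rot: [3.142, 0.0, 3.133]
contact_force: [0.7, -1.4, 0.7]
grip_width: 0.6
```

```bash
python3 - <<'E'
from h import *
rel(538,337,196)
s=cap("scene");crop(s,220,115,310,195,8,"pics/s9.png")
E
```

```text
t8.6 at [518.6 338.2 196.9] yaw 3.133 rel [-19.4  -1.1   0.9] turn 0.0 F [ 0.7 -1.4  0.7] w 0.6
```

View pics/s9.png

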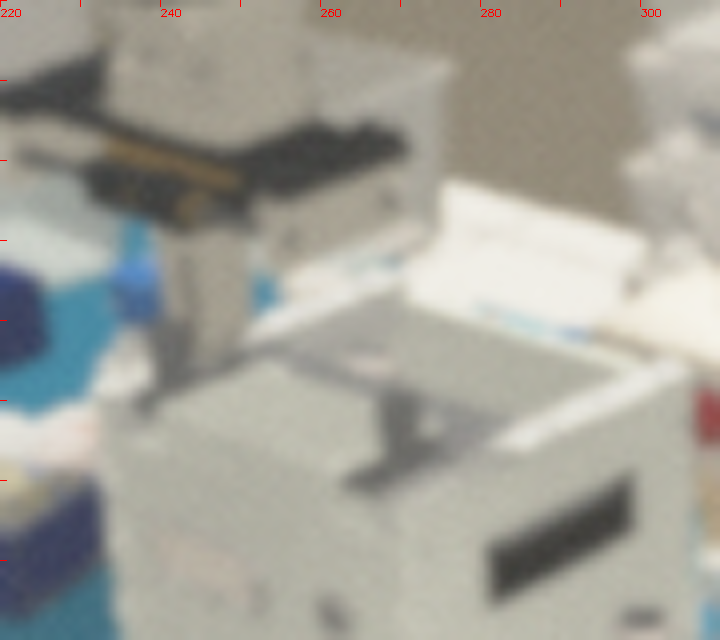

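Request:
play_rows(moves=[255,2,0,0,0,255,4,0,0,0,255,5,0,0,0,255,5,0,0,0])

```text
time: 8.98
tool_pos: [514.0, 338.0, 196.9]
tcp_rot: [-3.141, 0.001, 3.133]
contact_force: [3.7, -2.1, -0.2]
grip_width: 0.4
```

Request:
play_rows(moves=[255,-15,0,0,0,255,-15,-40,0,0,255,-15,-80,0,0,255,-15,-110,0,0,255,-15,-136,0,0,255,-15,-136,0,0,255,-8,-136,0,0,255,-4,-136,0,0])

```text
time: 9.65
tool_pos: [515.9, 202.8, 196.7]
tcp_rot: [3.141, -0.0, 3.133]
contact_force: [2.6, -0.7, -1.1]
grip_width: 0.3
```

Request:
play_rows(moves=[255,2,0,0,0,255,4,0,0,0,255,4,0,0,0])

```text
time: 9.9
tool_pos: [512.0, 203.5, 196.7]
tcp_rot: [3.141, -0.0, 3.134]
contact_force: [0.3, -0.1, -0.5]
grip_width: 0.1
```

Request:
play_rows(moves=[255,2,0,0,0,255,4,0,0,0,255,6,0,0,0,255,6,0,0,0])

```text
time: 10.23
tool_pos: [509.1, 203.1, 197.3]
tcp_rot: [3.14, 0.007, 3.133]
contact_force: [9.7, 2.4, -4.2]
grip_width: 0.4
```

```bash
python3 - <<'E'
from h import *
rel(538,337,196)
s=cap("scene");crop(s,220,115,310,195,8,"pics/s10.png")
E
```

```text
t10.2 at [509.1 203.1 197.3] yaw 3.133 rel [-27.7 134.1   1.7] turn 0.0 F [ 9.7  2.4 -4.2] w 0.4
```

View pics/s10.png

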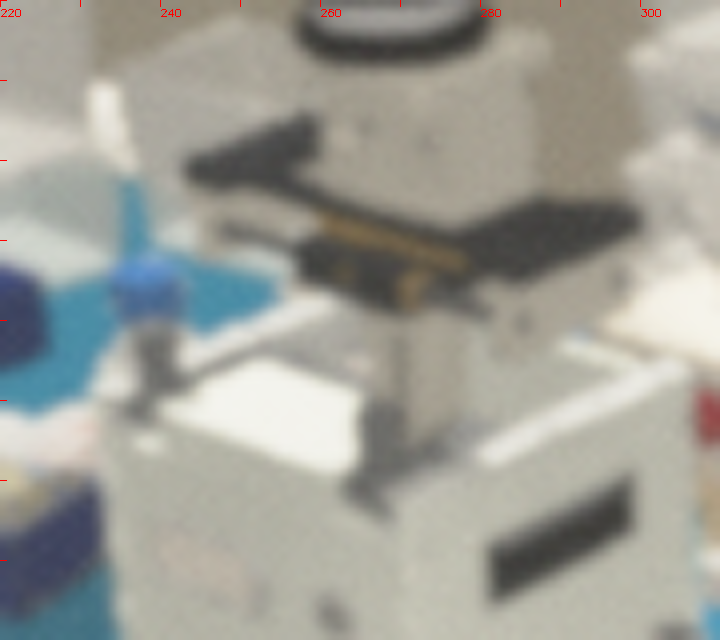

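Request:
play_rows(moves=[255,2,0,0,0,255,4,0,0,0,255,6,0,0,0,255,6,0,0,0])

```text
time: 10.62
tool_pos: [508.3, 203.1, 197.6]
tcp_rot: [3.139, 0.019, 3.132]
contact_force: [29.1, 2.9, -16.3]
grip_width: 0.6
```

Request:
play_rows(moves=[255,-15,0,0,0,255,-15,40,0,0,255,-15,80,0,0,255,-15,110,0,0,255,-15,136,0,0,255,-15,136,0,0,255,-8,136,0,0,255,0,136,0,0])

```text
time: 11.28
tool_pos: [509.4, 339.7, 197.1]
tcp_rot: [3.136, 0.02, 3.132]
contact_force: [54.6, 11.1, -30.3]
grip_width: 0.2
```

Request:
play_rows(moves=[255,2,0,0,0,255,4,0,0,0,255,4,0,0,0])

```text
time: 11.53
tool_pos: [509.4, 339.4, 197.4]
tcp_rot: [3.133, 0.027, 3.129]
contact_force: [44.8, 13.0, -25.6]
grip_width: 0.3
```

```bash
python3 - <<'E'
from h import *
rel(538,337,196)
s=cap("scene");crop(s,220,115,310,195,8,"pics/s11.png")
E
```

```text
t11.5 at [509.4 339.4 197.4] yaw 3.129 rel [-28.6  -2.1   2.2] turn 0.0 F [ 44.8  13.  -25.6] w 0.3
```

View pics/s11.png

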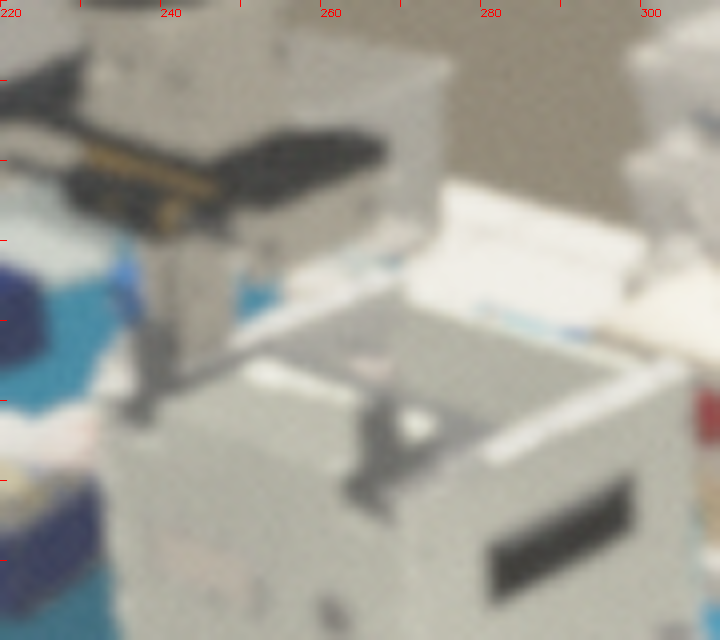

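Request:
play_rows(moves=[100,-12,0,-2,0,0,-12,0,-42,0,0,-6,0,-80,0,0,30,20,-110,0,0,70,50,-110,0,0,110,80,-110,0,0,150,110,-110,0,0,190,140,-110,0])

```text
time: 12.25
tool_pos: [339.9, 454.4, 307.0]
tcp_rot: [-3.141, -0.0, 3.131]
contact_force: [0.8, 0.1, -0.5]
grip_width: 49.7
```

```bash
python3 - <<'E'
from h import *
rel(538,337,196)
s=cap("scene");np.save("scene.npy",s,allow_pickle=True);crop(s,220,125,350,225,6,"pics/s12.png")
s=cap("top");np.save("top.npy",s,allow_pickle=True);crop(s,220,155,300,230,9,"pics/t12.png")
E
```

```text
t12.2 at [339.9 454.4 307. ] yaw 3.131 rel [-199.3 -115.3  111. ] turn 0.0 F [ 0.8  0.1 -0.5] w 49.7
```

View pics/s12.png

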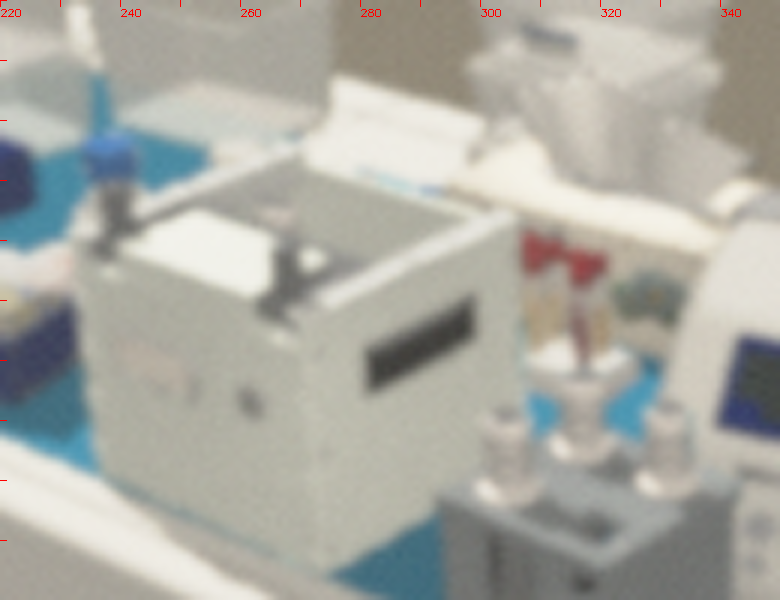

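View pics/t12.png

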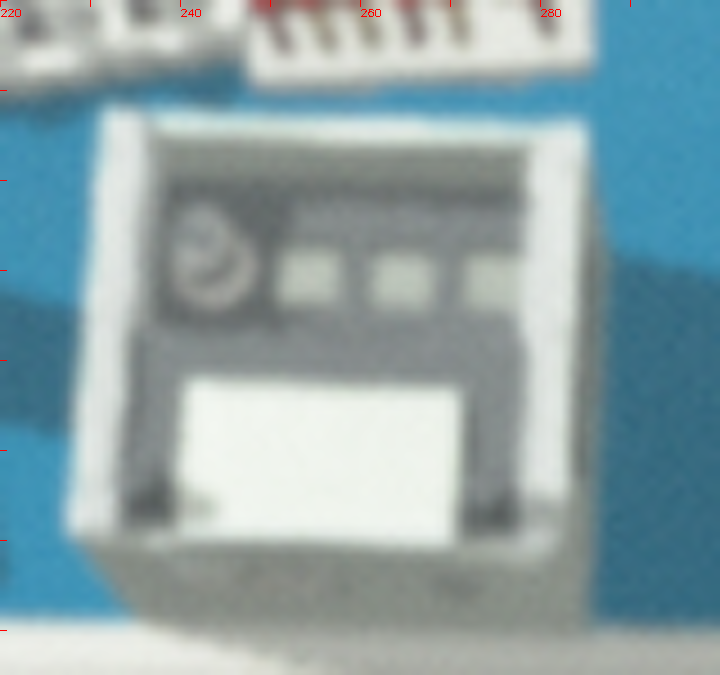

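```bash
python3 - <<'E'
from h import *
t=np.load("top.npy",allow_pickle=True).item()
im=t["color"].astype(int);g=im.sum(2)/3
print(np.round(g[180:194,246:284]).astype(int))
for q in [(254.0,185.5),(264.4,185.8)]: print("well",ray(t,*q,103))
E
```

```text
[[122 109 107 105 103 112 122 132 135 136 137 136 137 136 137 134 134 134
  137 139 136 138 135 135 137 137 134 137 137 136 140 155 187 214 225 227
  229 216]
 [132 124 112 104 106 114 124 132 131 133 131 135 131 138 136 132 134 132
  132 133 132 131 134 137 136 131 133 135 131 135 140 156 189 216 224 227
  229 217]
 [143 138 121 108 113 127 138 146 146 148 145 139 133 135 134 129 135 138
  141 140 138 137 136 135 134 132 133 136 137 138 139 156 189 217 224 228
  230 216]
 [143 147 128 112 123 144 162 166 169 170 165 156 139 137 139 143 156 163
  161 161 159 148 142 137 135 139 151 156 159 157 159 172 196 218 224 227
  227 213]
 [145 153 136 117 129 155 178 183 185 187 182 164 143 135 144 158 174 182
  184 181 179 168 153 143 138 150 169 177 180 178 181 191 211 222 226 227
  224 211]
 [153 152 132 117 131 161 182 190 189 188 185 167 145 138 144 158 181 189
  190 190 187 174 157 144 141 153 174 183 187 188 188 199 215 225 226 226
  224 206]
 [158 148 124 114 134 166 184 187 190 187 180 164 147 138 142 165 182 189
  189 188 187 176 155 142 139 154 175 185 185 189 190 198 216 223 225 22
[... 515 characters left out ...]
 122 125 130 135 136 135 139 135 137 140 140 141
  141 142 142 142 136 137 139 139 144 145 146 146 156 180 211 225 225 222
  220 198]
 [117 120 123 120 115 120 130 132 131 131 133 132 137 137 135 133 136 134
  134 134 135 138 140 138 141 139 137 140 141 144 148 172 210 221 224 220
  212 189]
 [131 135 135 130 128 129 135 137 135 134 131 133 133 136 135 132 134 133
  136 136 136 138 141 138 137 139 139 140 143 144 148 166 198 220 222 219
  211 183]
 [137 139 136 137 134 136 137 138 139 137 136 136 134 137 135 136 138 136
  136 138 139 142 142 139 141 138 140 136 143 144 144 155 185 217 222 223
  214 182]]
well [599.96019976 292.43238758 103.        ]
well [599.6934109 254.1030251 103.       ]
```

```bash
python3 - <<'E'
from h import *
t=np.load("top.npy",allow_pickle=True).item();s=np.load("scene.npy",allow_pickle=True).item()
for q in [(257.1,187.8),(267.7,188.3)]: print("well",ray(t,*q,103)+[13,13,0])
for q in [(251,182.8),(261.2,182.8),(271.4,183)]: print("topleft",ray(t,*q,103)-[13,13,0])
th=-.0104;R=np.array([[np.cos(th),-np.sin(th)],[np.sin(th),np.cos(th)]]);c=np.array([559.8,273.5])
for y in(19,-19,-57,57): print(y,R@[41,y]+c, proj(t,[*(R@[41,y]+c),103]))
print(proj(t,[*(R@[41,57]+c),143]))
E
```

```text
well [604.37559355 293.52800107 103.        ]
well [603.35862321 254.47314034 103.        ]
topleft [597.11965711 291.08971676 103.        ]
topleft [597.99345018 253.50303009 103.        ]
topleft [598.09446518 215.8734883  103.        ]
19 [600.99537918 292.07258018] [254.11390453 185.23384555]
-19 [600.6001863 254.0746352] [264.42061409 185.56506786]
-57 [600.20499343 216.07669022] [274.72963281 185.89636439]
57 [601.39057205 330.07052515] [243.80950335 184.90269741]
[242.2370132 181.581498 ]
```

```bash
python3 - <<'E'
from h import *
t=np.load("top.npy",allow_pickle=True).item();s=np.load("scene.npy",allow_pickle=True).item()
crop(s,290,130,400,240,7,"pics/s13.png");crop(t,290,110,390,230,6,"pics/t13.png")
for q in [(338,227),(380,233)]: print(ray(s,*q,0))
for q in [(322,195),(366,190),(310,125)]: print(ray(t,*q,0),ray(t,*q,100),ray(t,*q,200))
E
```

```text
[579.03094999  -8.1384233    0.        ]
[ 632.08423375 -135.12132536    0.        ]
[599.47409523  41.69141645   0.        ] [570.19902862  41.31374786 100.        ] [540.92396201  40.93607926 200.        ]
[ 623.65245943 -128.65094231    0.        ] [ 593.1264535  -120.21544415  100.        ] [ 562.60044756 -111.77994599  200.        ]
[8.91767604e+02 9.65226008e+01 2.27373675e-13] [847.36986626  93.30807839 100.        ] [802.97212874  90.09355597 200.        ]
```

View pics/s13.png

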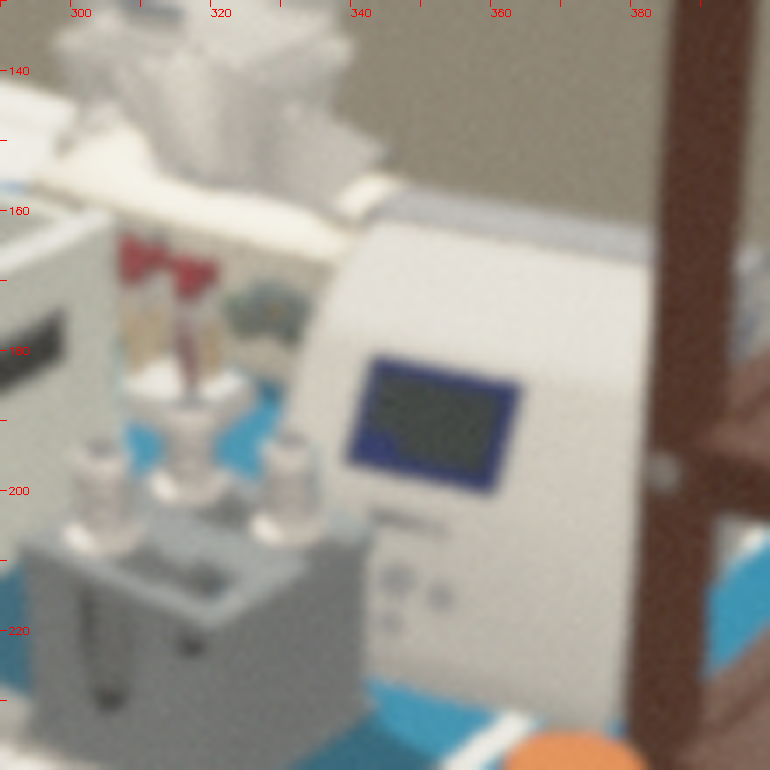

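View pics/t13.png

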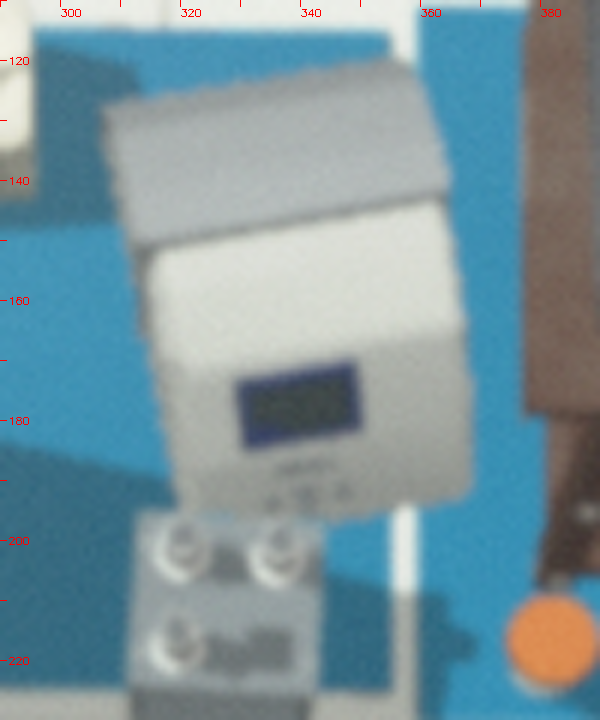

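```bash
python3 - <<'E'
from h import *
rel(488.5,66,250,3.131)
E
```

```text
t12.3 at [336.7 456.9 307. ] yaw 3.138 rel [-153.2 -390.4   56.4] turn 0.4 F [ 0.9  0.2 -0.6] w 57.3
```

Request:
play_rows(moves=[140,-15,-38,0,0,140,-30,-77,0,0,140,-45,-116,0,0,140,-60,-154,0,0,140,-75,-193,0,0,140,-90,-231,0,0,140,-106,-270,0,0,140,-121,-309,0,0])

```text
time: 13.02
tool_pos: [459.3, 142.5, 306.6]
tcp_rot: [-3.141, -0.0, 3.132]
contact_force: [1.4, 1.3, 0.8]
grip_width: 41.4
```

```bash
python3 - <<'E'
from h import *
rel(488.5,66,190,3.131)
E
```

```text
t13.0 at [459.3 142.5 306.6] yaw 3.132 rel [-30.  -76.1 116.6] turn 0.0 F [1.4 1.3 0.8] w 41.4
```

Request:
play_rows(moves=[140,-15,-38,20,0,140,-30,-76,40,0,140,-30,-76,75,0,140,-30,-76,100,0,140,-30,-76,117,0,140,-30,-76,117,0,140,-30,-76,117,0])

```text
time: 13.6
tool_pos: [488.1, 68.5, 189.4]
tcp_rot: [-3.141, -0.002, 3.132]
contact_force: [0.8, 0.2, 0.3]
grip_width: 41.6
```

```bash
python3 - <<'E'
from h import *
rel(488.5,66,136,3.131)
s=cap("scene");crop(s,280,130,370,240,6,"pics/s14.png")
t=cap("top");crop(t,290,160,350,230,8,"pics/t14.png")
E
```

```text
t13.6 at [488.1  68.5 189.4] yaw 3.132 rel [-0.5 -2.5 53.4] turn 0.0 F [0.8 0.2 0.3] w 41.6
```

View pics/s14.png

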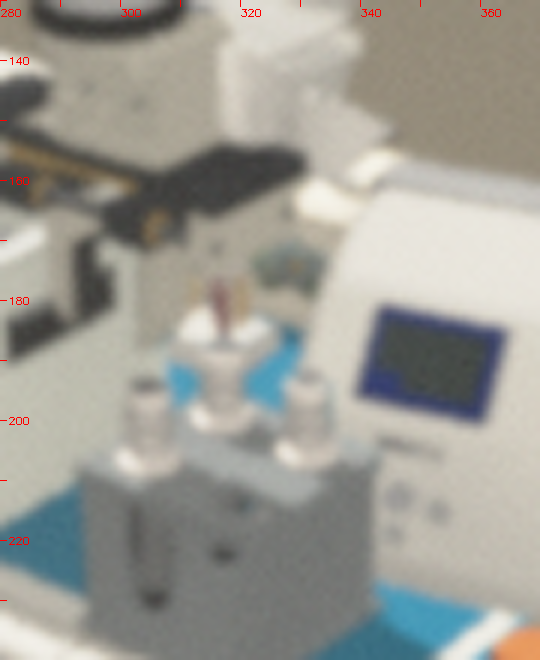

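View pics/t14.png

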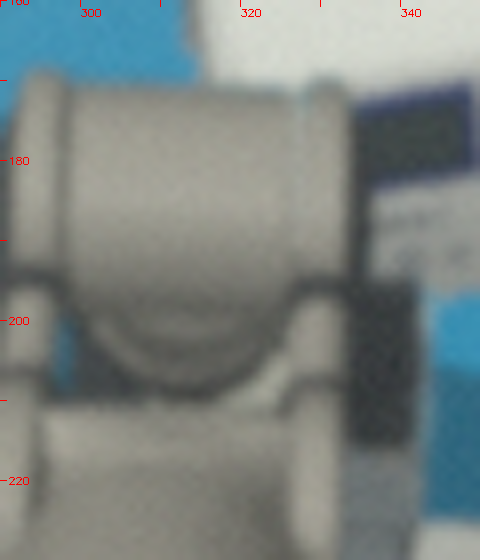

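```bash
python3 - <<'E'
from h import *
t=np.load("top.npy",allow_pickle=True).item();s=np.load("scene.npy",allow_pickle=True).item()
crop(s,290,180,350,250,9,"pics/s15.png");crop(t,300,185,360,240,10,"pics/t15.png")
E
```

```text
(no output)
```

View pics/s15.png

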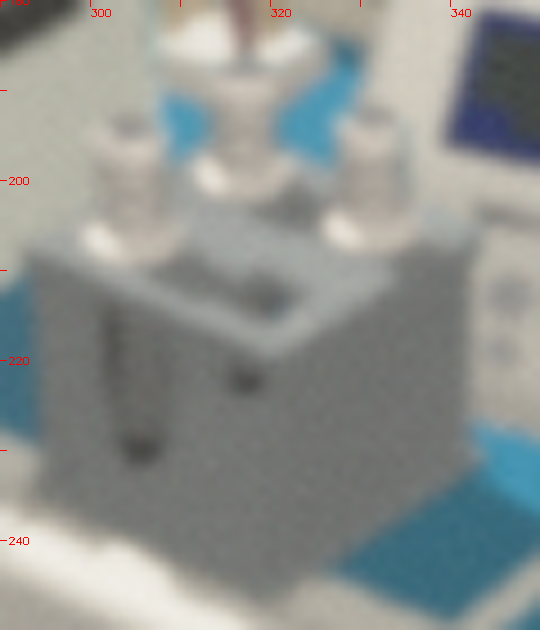

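View pics/t15.png

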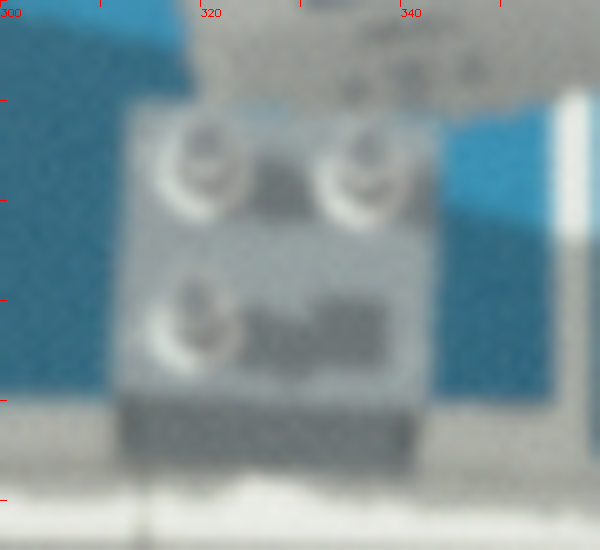

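```bash
cat > st.py <<'E'
from h import *
t=np.load("top.npy",allow_pickle=True).item();s=np.load("scene.npy",allow_pickle=True).item()
def go(tops,scs,cor):
    for n,q in tops.items(): print("top",n,ray(t,q[0]-.45,q[1]-.45,142)[:2].round(1))
    for n,q in scs.items(): print("sc",n,ray(s,q[0]-.45,q[1]-.45,142)[:2].round(1))
    if cor:
        P=np.array([ray(t,a-.45,b-.45,98)[:2] for a,b in cor]);c=P.mean(0)
        v=(P[0]-P[3]+P[1]-P[2]);th=np.arctan2(v[1],v[0]);w=(P[0]-P[1]+P[3]-P[2]);th2=np.arctan2(-w[0],w[1]);th=(th+th2)/2
        R=np.array([[np.cos(th),-np.sin(th)],[np.sin(th),np.cos(th)]])
        print("stand",c.round(1),th,th2,"A",c+R@[28,28],"B",c+R@[28,-28],"C",c+R@[-28,28],"D",c+R@[-28,-28])
E
python3 - <<'E'
from st import *
go(dict(A=(320.6,198.5),B=(337,199.2),C=(319.8,214.3)),dict(A=(317,187.8),B=(331.4,192.4),C=(304.4,193.6)),[(313,195),(344.5,196.5),(343,225.8),(310.8,225)])
E
```

```text
top A [546.4  47.5]
top B [545.1 -11.2]
top C [488.  49.]
sc A [543.1  50.2]
sc B [545.7  -4.5]
sc C [489.5  56.2]
stand [514.3  20.4] -0.02754574605380901 -0.014435292371582985 A [543.02096603  47.66388624] B [541.47859932  -8.31486959] C [487.04221019  49.20625295] D [485.49984348  -6.77250288]
```

Request:
play_rows(moves=[140,0,-9,0,0,140,0,-18,0,0,140,0,-18,0,0,140,0,-18,20,0,140,0,-18,40,0,140,0,-18,53,0,140,0,-18,53,0])

```text
time: 14.28
tool_pos: [487.5, 51.3, 134.6]
tcp_rot: [3.141, -0.004, 3.132]
contact_force: [-0.9, -0.1, 0.3]
grip_width: 41.4
```

```bash
python3 - <<'E'
from h import *
rel(488,50.5,136,3.131)
s=cap("scene");crop(s,280,130,370,240,6,"pics/s16.png")
E
```

```text
t14.3 at [487.5  51.3 134.6] yaw 3.132 rel [-0.5 -0.8 -1.4] turn 0.1 F [-0.9 -0.1  0.3] w 41.4
```

View pics/s16.png

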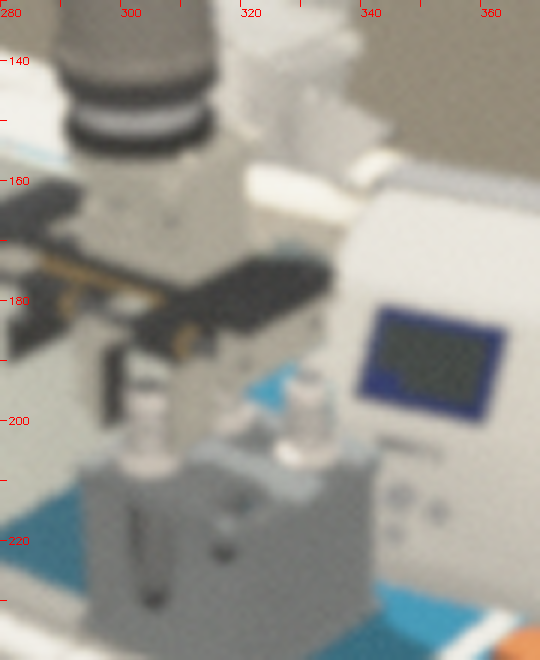

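Request:
play_rows(moves=[255,0,0,0,0,255,0,0,0,0,255,0,0,0,0,255,0,0,0,0,255,0,0,0,0,255,0,0,0,0])

```text
time: 14.83
tool_pos: [489.5, 51.5, 137.5]
tcp_rot: [-3.142, 0.002, 3.133]
contact_force: [-0.3, -1.1, 7.0]
grip_width: 23.6
```

Request:
play_rows(moves=[255,0,0,-20,0,255,0,0,-50,0,255,0,0,-80,0,255,0,0,-115,0,255,0,0,-115,0,255,0,0,-115,0])

```text
time: 15.33
tool_pos: [489.6, 51.6, 253.3]
tcp_rot: [-3.142, 0.004, 3.133]
contact_force: [-0.2, -0.5, -1.5]
grip_width: 23.3
```

```bash
python3 - <<'E'
from h import *
rel(488,50.5,136,3.131)
s=cap("scene");crop(s,280,100,370,240,6,"pics/s17.png");np.save("scene.npy",s,allow_pickle=True)
t=cap("top");crop(t,300,185,360,240,8,"pics/t17.png")
o=bot.get_obs()["tool_pos"];print(proj(s,np.array(o)+[0,0,-125]))
E
```

```text
t15.3 at [489.6  51.6 253.3] yaw 3.133 rel [  2.1  -1.1 117.3] turn 0.1 F [-0.2 -0.5 -1.5] w 23.3
[304.97176322 198.46647745]
```

View pics/s17.png

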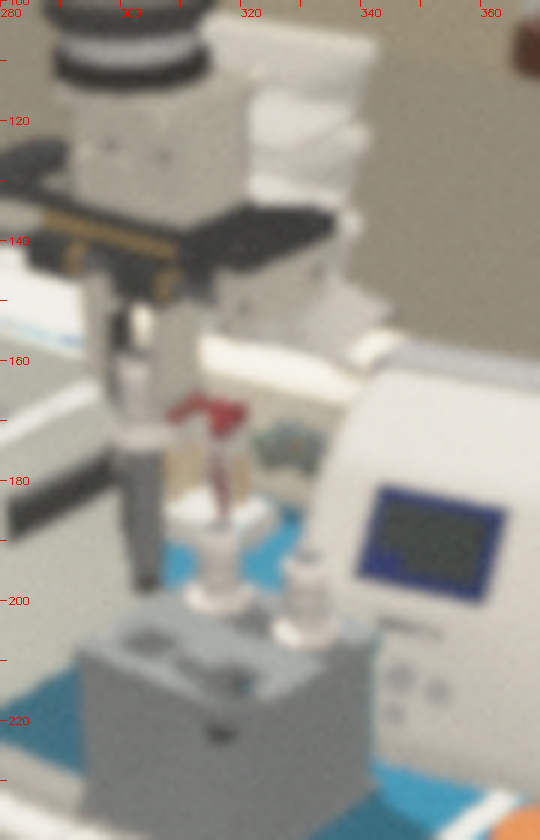

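Request:
play_rows(moves=[255,0,20,0,7,255,0,40,0,14,255,0,60,0,21,255,0,78,0,28,255,0,78,0,35,255,0,78,0,42,255,0,78,0,49,255,0,78,0,56])

```text
time: 16.1
tool_pos: [488.6, 129.7, 249.6]
tcp_rot: [-3.138, -0.002, 2.15]
contact_force: [0.6, -0.3, -1.2]
grip_width: 23.4
```

Request:
play_rows(moves=[255,0,0,0,7,255,0,0,0,14,255,0,0,0,21,255,0,0,0,28,255,0,0,0,34,255,0,0,0,34,255,0,0,0,34])

```text
time: 16.68
tool_pos: [488.9, 129.5, 250.2]
tcp_rot: [-3.139, 0.0, 1.565]
contact_force: [-0.3, 0.5, -0.8]
grip_width: 23.5
```

```bash
python3 - <<'E'
from h import *
rel(490,130,140,1.56)
E
```

```text
t16.7 at [488.9 129.5 250.2] yaw 1.565 rel [  0.6   1.4 110.2] turn 0.3 F [-0.3  0.5 -0.8] w 23.5
```

Request:
play_rows(moves=[255,0,0,35,0,255,0,0,70,0,255,0,0,100,0,255,0,0,114,0,255,0,0,118,0,255,0,0,118,0])

```text
time: 17.18
tool_pos: [488.8, 129.5, 132.3]
tcp_rot: [-3.138, 0.0, 1.564]
contact_force: [-0.5, -0.1, -0.6]
grip_width: 23.5
```

Request:
play_rows(moves=[255,0,0,2,0,255,0,0,4,0,255,0,0,6,0,255,0,0,8,0,255,0,0,10,0,255,0,0,10,0])

```text
time: 17.68
tool_pos: [490.0, 129.6, 124.1]
tcp_rot: [3.14, -0.0, 1.562]
contact_force: [-0.1, 0.6, 2.7]
grip_width: 23.4
```

Request:
play_rows(moves=[255,0,0,2,0,255,0,0,4,0,255,0,0,5,0,255,0,0,5,0])

```text
time: 18.02
tool_pos: [490.0, 129.6, 119.3]
tcp_rot: [3.14, -0.0, 1.562]
contact_force: [0.6, -0.2, 3.0]
grip_width: 23.2
```

Request:
play_rows(moves=[255,0,0,2,0,255,0,0,4,0,255,0,0,4,0])

```text
time: 18.27
tool_pos: [490.5, 129.7, 116.3]
tcp_rot: [3.139, -0.001, 1.562]
contact_force: [-2.5, -0.6, 13.7]
grip_width: 23.2
```

Request:
play_rows(moves=[255,0,0,2,0,255,0,0,4,0,255,0,0,4,0])

```text
time: 18.52
tool_pos: [492.6, 130.0, 114.9]
tcp_rot: [3.132, -0.001, 1.562]
contact_force: [-3.6, 0.1, 30.9]
grip_width: 23.4
```

```bash
python3 - <<'E'
from h import *
rel(490,130,140,1.56)
s=cap("scene");crop(s,260,140,340,240,7,"pics/s18.png")
E
```

```text
t18.5 at [492.6 130.  114.9] yaw 1.562 rel [  0.   -2.4 -25.1] turn 0.1 F [-3.6  0.1 30.9] w 23.4
```

View pics/s18.png

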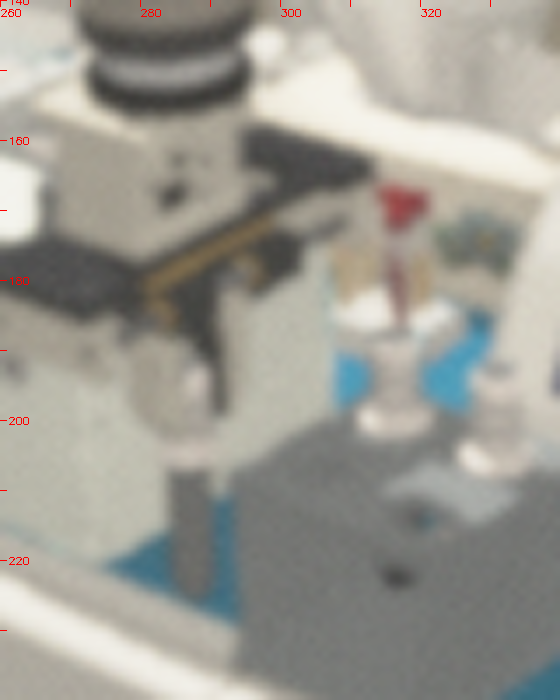

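Request:
play_rows(moves=[255,0,0,-20,0,255,0,0,-50,0,255,0,0,-90,0,255,0,0,-130,0,255,0,0,-165,0,255,0,0,-192,0,255,0,0,-192,0])

```text
time: 19.15
tool_pos: [491.5, 129.8, 308.6]
tcp_rot: [3.131, -0.001, 1.562]
contact_force: [-0.3, 0.0, -0.2]
grip_width: 23.2
```

```bash
python3 - <<'E'
from h import *
rel(600.5,216,305,1.56)
E
```

```text
t19.1 at [491.5 129.8 308.6] yaw 1.562 rel [ 87.1 108.2   4.9] turn 0.1 F [-0.3  0.  -0.2] w 23.2
```

Request:
play_rows(moves=[255,20,25,0,0,255,42,52,0,0,255,64,80,0,0,255,80,100,0,0,255,87,108,0,0,255,87,108,0,0,255,87,108,0,0])

```text
time: 19.73
tool_pos: [598.0, 215.6, 300.9]
tcp_rot: [-3.139, 0.001, 1.563]
contact_force: [0.0, -0.9, -1.3]
grip_width: 23.5
```

```bash
python3 - <<'E'
from h import *
rel(600.5,216,305,1.56)
s=cap("scene");crop(s,230,90,330,200,7,"pics/s19.png")
o=np.array(bot.get_obs()["tool_pos"]);print(proj(s,o+[0,0,-115]))
E
```

```text
t19.7 at [598.  215.6 300.9] yaw 1.563 rel [ 0.4  2.5 -4.1] turn 0.2 F [ 0.  -0.9 -1.3] w 23.5
[288.75970183 156.51491881]
```

View pics/s19.png

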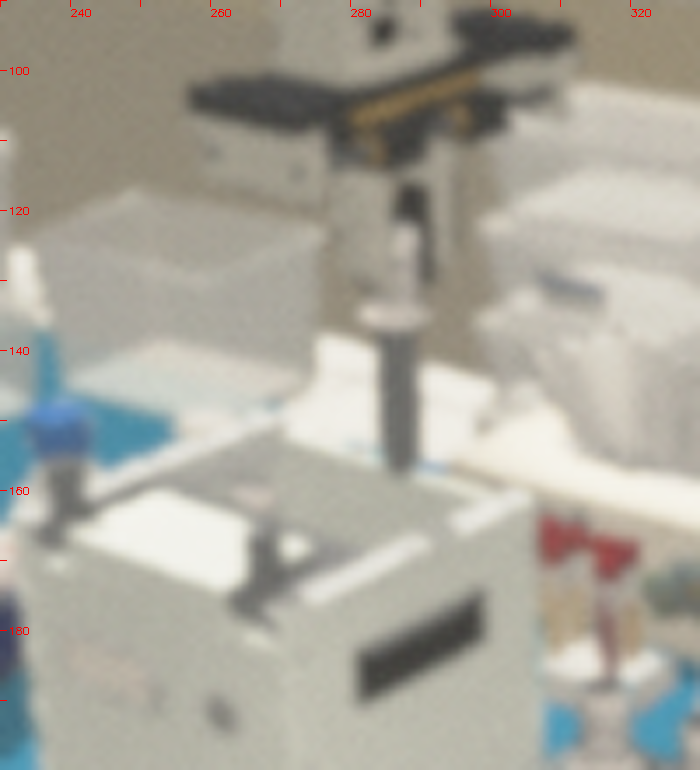

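```bash
python3 - <<'E'
from h import *
s=cap("scene")
o=np.array(bot.get_obs()["tool_pos"])
print(o)
for z in(6,-38,-60,-80,-100,-115): print(z,proj(s,o+[0,0,z]))
g=s["color"].astype(int).sum(2)//3
for r in range(134,158,3): print(r,g[r,278:300])
t=cap("top");crop(t,220,140,300,210,8,"pics/t19.png")
E
```

```text
[597.62625428 215.04035159 302.16428001]
6 [287.00105001 121.90621934]
-38 [287.66332781 134.77545868]
-60 [287.98698687 141.06473184]
-80 [288.27702171 146.70062618]
-100 [288.56313964 152.2604081 ]
-115 [288.77520511 156.38121861]
134 [137 138 148 168 190 202 195 187 183 184 183 175 170 158 145 138 135 136
 138 145 158 173]
137 [164 156 149 147 140 137 133 132 133 134 133 133 134 139 137 135 137 137
 139 148 157 170]
140 [236 235 234 230 221 192 140 112 107 108 109 119 133 141 142 138 137 136
 139 139 145 153]
143 [230 227 227 227 225 199 145 115 106 109 119 157 200 224 228 226 218 207
 197 185 176 166]
146 [234 235 234 235 230 208 154 119 111 108 115 145 192 224 232 233 235 235
 235 235 233 227]
149 [235 236 236 235 231 212 158 117 108 109 116 148 200 229 235 234 234 234
 231 221 206 198]
152 [232 228 227 228 226 210 166 124 111 109 115 144 200 228 235 236 236 235
 232 223 212 216]
155 [198 200 204 210 212 201 176 136 113 110 120 143 185 213 222 221 216 213
 216 221 227 229]
```

View pics/t19.png

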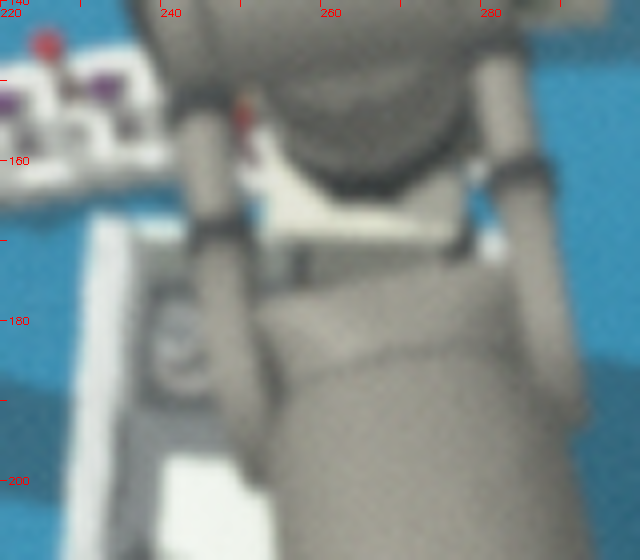

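Request:
play_rows(moves=[255,0.5,2.5,10,0,255,0.5,2.5,40,0,255,0.5,2.5,65,0,255,0.5,2.5,77,0,255,0.5,2.5,77,0,255,0.5,2.5,77,0])

```text
time: 20.38
tool_pos: [600.5, 215.7, 225.2]
tcp_rot: [-3.141, 0.0, 1.562]
contact_force: [-0.6, 0.9, -0.3]
grip_width: 23.7
```

Request:
play_rows(moves=[255,0,0,4,0,255,0,0,8,0,255,0,0,12,0,255,0,0,16,0,255,0,0,16,0])

```text
time: 20.8
tool_pos: [601.0, 216.0, 209.1]
tcp_rot: [3.141, -0.0, 1.562]
contact_force: [0.7, -0.6, -1.1]
grip_width: 23.4
```

```bash
python3 - <<'E'
from h import *
rel(600.5,216,141,1.56)
s=cap("scene");crop(s,230,90,330,200,7,"pics/s20.png")
E
```

```text
t20.8 at [601.  216.  209.1] yaw 1.562 rel [-0.  -0.5 68.1] turn 0.1 F [ 0.7 -0.6 -1.1] w 23.4
```

View pics/s20.png

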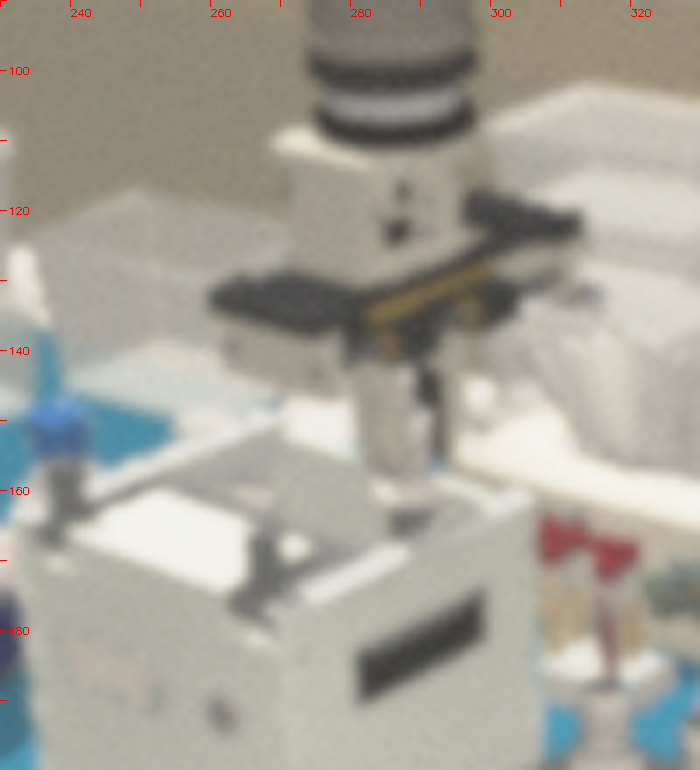

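Request:
play_rows(moves=[255,0,0,5,0,255,0,0,10,0,255,0,0,15,0,255,0,0,20,0,255,0,0,25,0,255,0,0,25,0])

```text
time: 21.35
tool_pos: [600.8, 215.9, 183.3]
tcp_rot: [-3.141, 0.0, 1.562]
contact_force: [5.2, 0.1, -3.8]
grip_width: 23.1
```

Request:
play_rows(moves=[255,0,0,6,0,255,0,0,12,0,255,0,0,18,0,255,0,0,24,0,255,0,0,30,0,255,0,0,36,0,255,0,0,38,0])

```text
time: 21.93
tool_pos: [600.8, 216.0, 145.6]
tcp_rot: [-3.141, 0.0, 1.562]
contact_force: [5.1, -0.1, 1.1]
grip_width: 23.2
```

Request:
play_rows(moves=[255,0,1,2,0,255,0,1,4,0,255,0,1,4,0])

```text
time: 22.18
tool_pos: [601.1, 216.1, 142.1]
tcp_rot: [-3.14, 0.0, 1.562]
contact_force: [-0.2, -0.4, -0.5]
grip_width: 23.2
```

```bash
python3 - <<'E'
from h import *
rel(600.5,216,141,1.56)
s=cap("scene");crop(s,230,90,330,200,7,"pics/s21.png")
E
```

```text
t22.2 at [601.1 216.1 142.1] yaw 1.562 rel [-0.1 -0.6  1.1] turn 0.1 F [-0.2 -0.4 -0.5] w 23.2
```

View pics/s21.png

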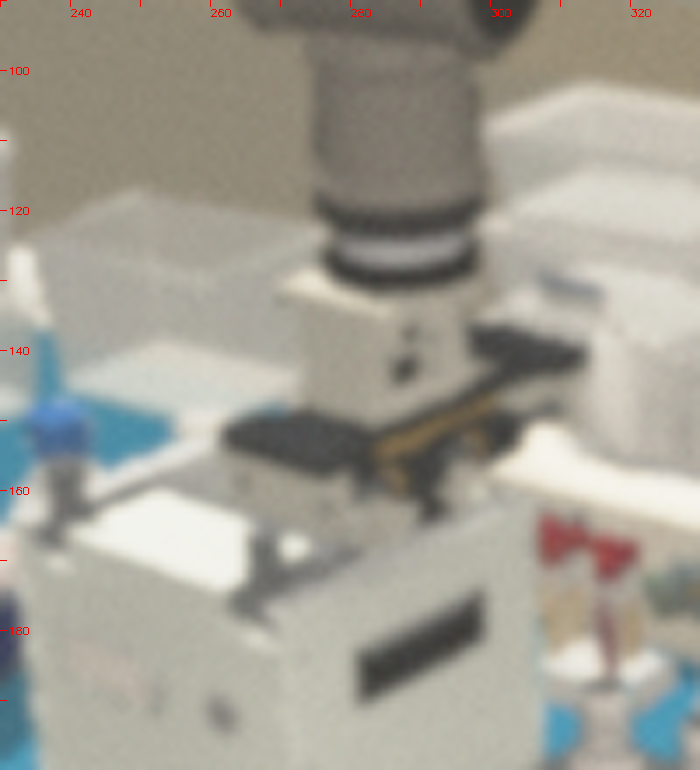

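Request:
play_rows(moves=[158,0,0,1,0,158,0,0,1,0,158,0,0,1,0,158,0,0,1,0,158,0,0,-5,0,158,0,0,-20,0,158,0,0,-45,0,158,0,0,-80,0])

```text
time: 22.9
tool_pos: [600.5, 215.7, 221.3]
tcp_rot: [-3.136, 0.001, 1.562]
contact_force: [0.6, 0.2, 0.4]
grip_width: 35.1
```

```bash
python3 - <<'E'
from h import *
rel(544,48.5,250,3.131)
s=cap("scene");crop(s,230,120,350,230,6,"pics/s22.png")
E
```

```text
t22.9 at [600.5 215.7 221.3] yaw 1.562 rel [-167.8  -55.2  -28.2] turn -89.9 F [0.6 0.2 0.4] w 35.1
```

View pics/s22.png

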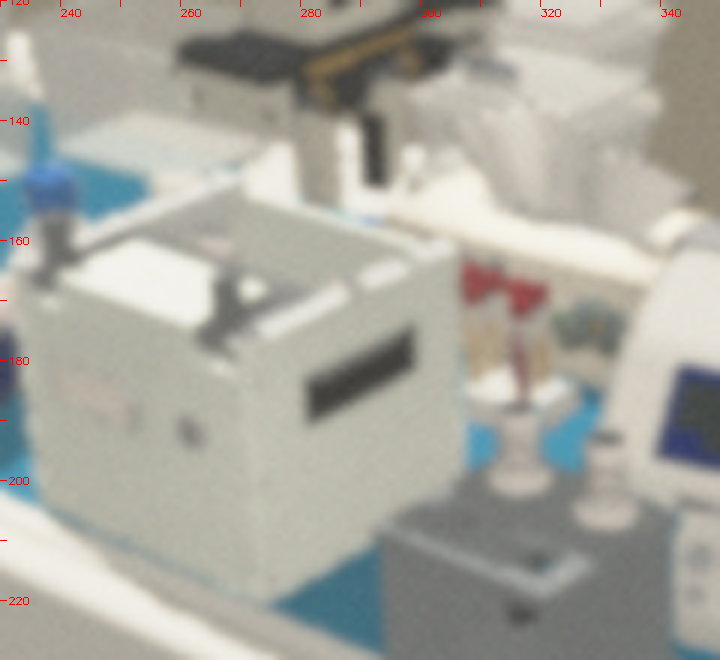

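Request:
play_rows(moves=[140,0,0,-40,0,140,-20,-7,-75,-7,140,-50,-17,-75,-14,140,-80,-27,-75,-21,140,-110,-37,-75,-28,140,-140,-47,-75,-35,140,-160,-53,-75,-42,140,-167,-55,-75,-49])

```text
time: 23.62
tool_pos: [544.5, 46.8, 298.5]
tcp_rot: [-3.141, 0.001, 2.421]
contact_force: [1.5, 0.3, -0.2]
grip_width: 41.5
```

Request:
play_rows(moves=[140,0,0,0,-7,140,0,0,0,-14,140,0,0,0,-21,140,0,0,0,-28,140,0,0,0,-35,140,0,0,0,-41,140,0,0,0,-41,140,0,0,0,-41])

```text
time: 24.28
tool_pos: [545.3, 49.6, 298.0]
tcp_rot: [3.141, 0.001, 3.13]
contact_force: [-0.8, 0.9, -0.5]
grip_width: 41.6
```

```bash
python3 - <<'E'
from h import *
rel(544,48.5,195,3.131)
s=cap("scene");crop(s,280,120,350,230,7,"pics/s23.png");np.save("scene.npy",s,allow_pickle=True)
t=cap("top");crop(t,220,150,360,240,5,"pics/t23.png")
E
```

```text
t24.3 at [545.3  49.6 298. ] yaw 3.130 rel [  1.4  -1.1 103. ] turn -0.1 F [-0.8  0.9 -0.5] w 41.6
```

View pics/s23.png

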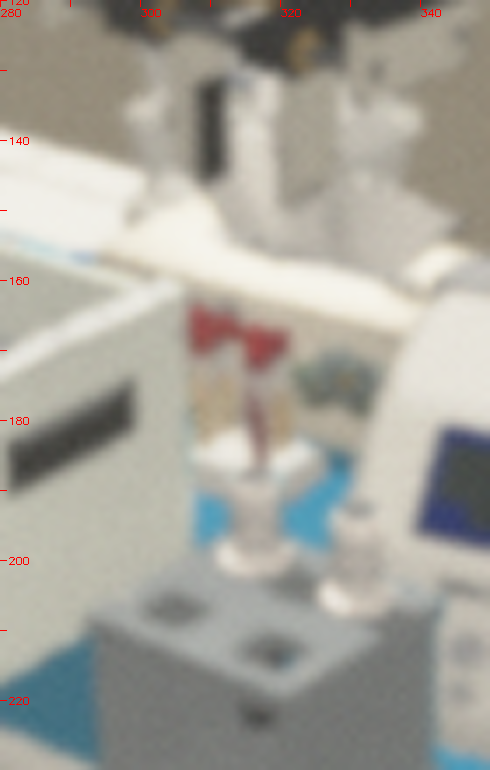

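View pics/t23.png

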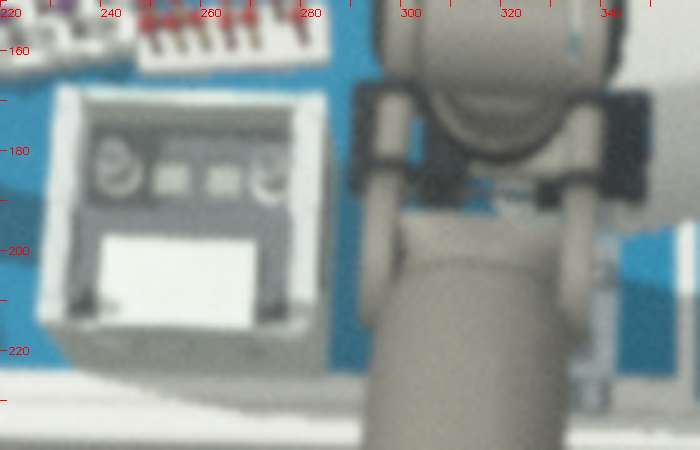

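Request:
play_rows(moves=[140,1,-1,40,0,140,1,-1,80,0,140,1,-1,110,0,140,1,-1,130,0,140,1,-1,150,0,140,1,-1,162,0,140,1,-1,162,0,140,1,-1,162,0])

```text
time: 25.05
tool_pos: [544.3, 48.6, 135.5]
tcp_rot: [3.141, -0.001, 3.132]
contact_force: [0.1, -0.3, 0.9]
grip_width: 41.2
```

```bash
python3 - <<'E'
from h import *
rel(544,48.5,136,3.131)
s=cap("scene");crop(s,280,130,370,240,6,"pics/s24.png")
E
```

```text
t25.1 at [544.3  48.6 135.5] yaw 3.132 rel [ 0.3 -0.1 -0.5] turn 0.0 F [ 0.1 -0.3  0.9] w 41.2
```

View pics/s24.png

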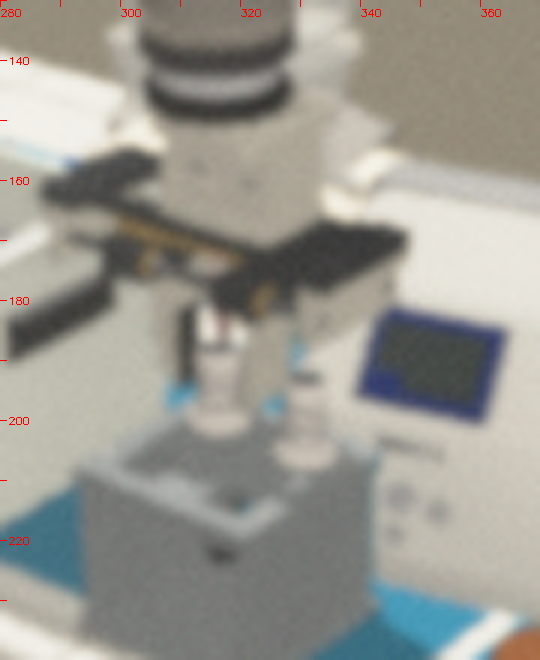

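Pen A sits between the fingers (218,380 in the crop). Close and lift.

Request:
play_rows(moves=[255,0,0,0,0,255,0,0,0,0,255,0,0,0,0,255,0,0,0,0,255,0,0,0,0,255,0,0,-5,0,255,0,0,-20,0,255,0,0,-40,0])

```text
time: 25.77
tool_pos: [543.2, 48.6, 174.8]
tcp_rot: [3.141, -0.004, 3.133]
contact_force: [0.2, 0.0, -0.7]
grip_width: 23.1
```

Request:
play_rows(moves=[255,0,0,-30,0,255,0,0,-60,0,255,0,0,-75,0,255,10,0,-75,0,255,30,20,-75,7,255,50,50,-75,14,255,54,81,-75,21,255,54,81,-75,28])

```text
time: 26.43
tool_pos: [489.3, 134.0, 251.1]
tcp_rot: [3.14, -0.001, 2.641]
contact_force: [-0.8, 0.9, -1.0]
grip_width: 23.3
```

Request:
play_rows(moves=[255,0,0,0,7,255,0,0,0,14,255,0,0,0,21,255,0,0,0,28,255,0,0,0,35,255,0,0,0,42,255,0,0,0,49,255,0,0,0,56])

```text
time: 27.1
tool_pos: [490.8, 130.0, 250.7]
tcp_rot: [-3.141, -0.0, 1.661]
contact_force: [-0.3, -0.3, -0.8]
grip_width: 23.4
```

```bash
python3 - <<'E'
from h import *
rel(490,130,132,1.56)
s=cap("scene");crop(s,250,100,350,240,5,"pics/s25.png")
o=np.array(bot.get_obs()["tool_pos"])
for z in(-60,-125): print(z,proj(s,o+[0,0,z]))
E
```

```text
t27.1 at [490.8 130.  250.7] yaw 1.661 rel [ 1.000e-01 -8.000e-01  1.187e+02] turn 5.8 F [-0.3 -0.3 -0.8] w 23.4
-60 [285.69031776 172.35728431]
-125 [286.73987269 190.97965846]
```

View pics/s25.png

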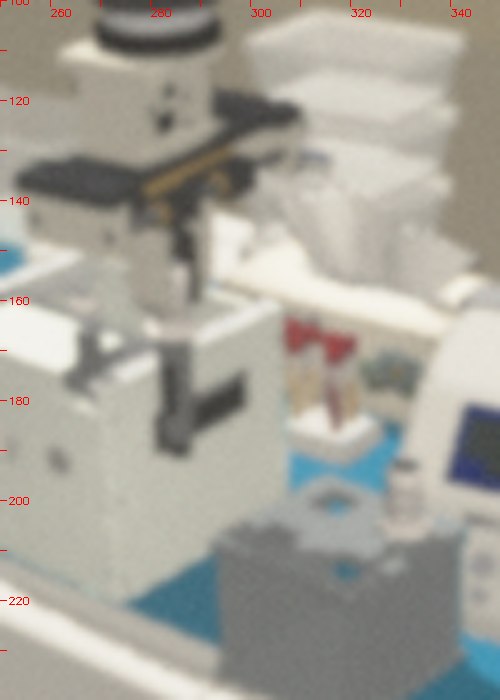

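Request:
play_rows(moves=[255,0,0,35,5.6,255,0,0,70,5.6,255,0,0,100,5.6,255,0,0,114,5.6,255,0,0,118,5.6,255,0,0,122,5.6,255,0,0,124,5.6])

```text
time: 27.73
tool_pos: [491.6, 130.1, 127.1]
tcp_rot: [3.14, -0.0, 1.57]
contact_force: [-0.8, -0.3, -0.8]
grip_width: 23.4
```

Request:
play_rows(moves=[255,0,0,2,0,255,0,0,4,0,255,0,0,6,0,255,0,0,8,0,255,0,0,10,0,255,0,0,11,0,255,0,0,11,0])

```text
time: 28.32
tool_pos: [491.9, 130.2, 116.9]
tcp_rot: [3.139, -0.0, 1.569]
contact_force: [-0.2, 0.3, 3.8]
grip_width: 23.1
```

Request:
play_rows(moves=[255,0,0,2,0,255,0,0,3,0,255,0,0,3,0])

```text
time: 28.57
tool_pos: [492.4, 130.3, 115.2]
tcp_rot: [3.137, -0.001, 1.569]
contact_force: [-3.5, -0.5, 15.6]
grip_width: 23.3
```

Request:
play_rows(moves=[255,0,0,2,0,255,0,0,4,0,255,0,0,4,0])

```text
time: 28.82
tool_pos: [494.2, 130.5, 113.6]
tcp_rot: [3.132, -0.001, 1.569]
contact_force: [-4.1, 1.0, 32.8]
grip_width: 23.7
```

Request:
play_rows(moves=[255,0,0,-20,0,255,0,0,-50,0,255,0,0,-90,0,255,0,0,-130,0,255,0,0,-165,0,255,0,0,-195,0,255,0,0,-195,0])

```text
time: 29.4
tool_pos: [493.3, 130.3, 310.7]
tcp_rot: [3.129, -0.002, 1.569]
contact_force: [0.7, -0.5, -0.6]
grip_width: 23.3
```

```bash
python3 - <<'E'
from h import *
rel(602,254.5,300,1.56)
E
```

```text
t29.4 at [493.3 130.3 310.7] yaw 1.569 rel [124.3 108.4  12.3] turn 0.5 F [ 0.7 -0.5 -0.6] w 23.3
```

Request:
play_rows(moves=[255,15,30,0,0,255,32,60,0,0,255,60,85,0,0,255,92,100,0,0,255,118,108,0,0,255,124,108,5,0,255,124,108,10,0,255,124,108,10,0])

```text
time: 30.07
tool_pos: [598.4, 253.3, 291.7]
tcp_rot: [-3.139, 0.001, 1.57]
contact_force: [0.6, 0.1, -1.6]
grip_width: 23.5
```

```bash
python3 - <<'E'
from h import *
rel(602,254.5,225,1.56)
s=cap("scene");crop(s,230,90,330,200,7,"pics/s26.png")
o=np.array(bot.get_obs()["tool_pos"])
for z in(-60,-100): print(z,proj(s,o+[0,0,z]))
g=s["color"].astype(int).sum(2)//3
for r in range(134,158,3): print(r,g[r,266:294])
E
```

```text
t30.1 at [598.4 253.3 291.7] yaw 1.570 rel [ 1.3  3.8 66.7] turn 0.6 F [ 0.6  0.1 -1.6] w 23.5
-60 [280.12827352 141.29243861]
-100 [280.79793017 152.27788945]
134 [167 166 165 167 166 166 165 174 195 210 202 188 183 182 181 179 172 158
 146 138 137 136 135 135 137 137 134 134]
137 [168 164 163 165 165 166 166 163 155 144 139 139 137 135 131 123 126 133
 136 139 137 135 137 137 138 137 137 138]
140 [171 170 170 168 167 166 163 163 156 144 124 107 104 109 111 140 181 208
 210 202 188 174 161 154 150 147 143 140]
143 [206 205 201 201 198 196 190 183 171 159 133 100  85  96 107 138 189 222
 230 232 233 235 234 234 232 230 228 225]
146 [203 199 194 188 184 192 198 208 215 202 158 106  86  93 107 139 190 225
 233 233 233 231 232 231 230 230 231 234]
149 [222 222 217 212 219 229 232 235 233 221 182 121  85  93 106 133 180 220
 233 235 237 236 236 236 236 236 235 235]
152 [183 175 174 177 191 210 223 229 229 222 189 137 106 104 109 126 169 215
 231 234 236 235 237 236 236 236 236 237]
155 [166 167 168 171 172 171 175 175 175 171 158 133 116 106 114 129 169 200
 212 212 215 217 222 223 223 222 222 221]
```

View pics/s26.png

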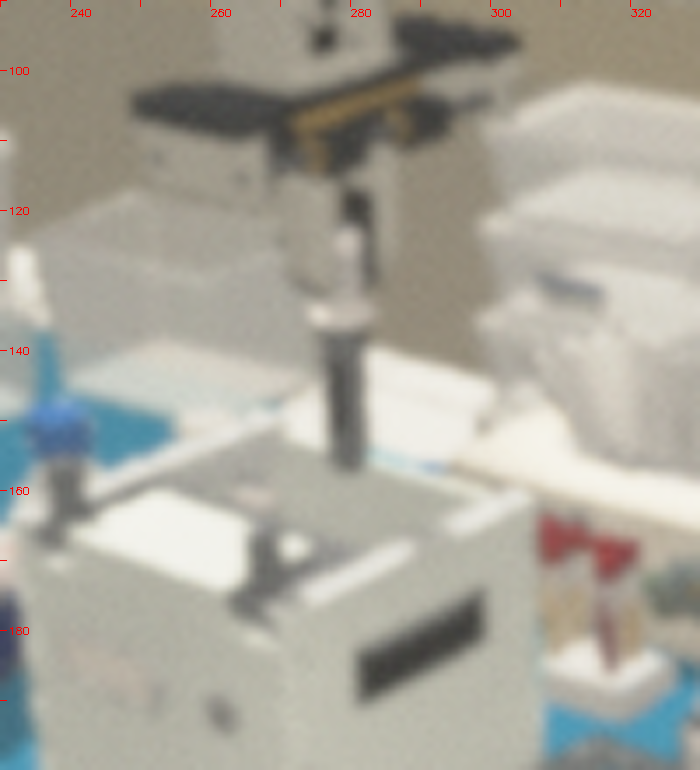

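Request:
play_rows(moves=[255,1,3.5,10,0,255,1,3.5,40,0,255,1,3.5,60,0,255,1,3.5,70,0,255,1,3.5,80,0,255,1,3.5,85,0,255,1,3.5,85,0])

```text
time: 30.7
tool_pos: [602.7, 254.4, 208.1]
tcp_rot: [-3.141, 0.0, 1.569]
contact_force: [0.3, -0.1, -1.2]
grip_width: 23.7
```

Request:
play_rows(moves=[255,0,0,5,0,255,0,0,10,0,255,0,0,15,0,255,0,0,20,0,255,0,0,25,0,255,0,0,25,0])

```text
time: 31.2
tool_pos: [602.4, 254.7, 182.3]
tcp_rot: [-3.14, 0.0, 1.569]
contact_force: [-0.0, -0.3, -0.4]
grip_width: 23.6
```

Request:
play_rows(moves=[255,0,0,6,0,255,0,0,12,0,255,0,0,18,0,255,0,0,24,0,255,0,0,30,0,255,0,0,36,0,255,0,0,36,0])

```text
time: 31.78
tool_pos: [602.1, 254.6, 145.8]
tcp_rot: [-3.139, 0.001, 1.569]
contact_force: [-0.2, 0.4, -0.3]
grip_width: 23.2
```

Clean insertion. Seat it (offset ~124 → seat at ~140).

Request:
play_rows(moves=[255,0,0,2,0,255,0,0,4,0,255,0,0,4.5,0,255,0,0,4.5,0])

```text
time: 32.12
tool_pos: [602.8, 254.8, 143.2]
tcp_rot: [3.141, -0.0, 1.569]
contact_force: [0.1, 0.8, -0.6]
grip_width: 23.4
```

Request:
play_rows(moves=[158,0,0,0,0,158,0,0,0,0,158,0,0,0,0,158,0,0,0,0,158,0,0,-5,0,158,0,0,-20,0,158,0,0,-45,0,158,0,0,-80,0])

```text
time: 32.78
tool_pos: [601.5, 254.4, 221.6]
tcp_rot: [-3.136, 0.002, 1.569]
contact_force: [1.1, -0.9, 0.1]
grip_width: 34.9
```

```bash
python3 - <<'E'
from h import *
rel(543,-7,300,3.131)
s=cap("scene");crop(s,250,140,350,240,6,"pics/s27.png");np.save("scene.npy",s,allow_pickle=True)
t=cap("top");crop(t,220,150,360,240,5,"pics/t27.png");np.save("top.npy",t,allow_pickle=True)
E
```

```text
t32.8 at [601.5 254.4 221.6] yaw 1.569 rel [-261.6  -58.5  -77.7] turn -89.5 F [ 1.1 -0.9  0.1] w 34.9
```

View pics/s27.png

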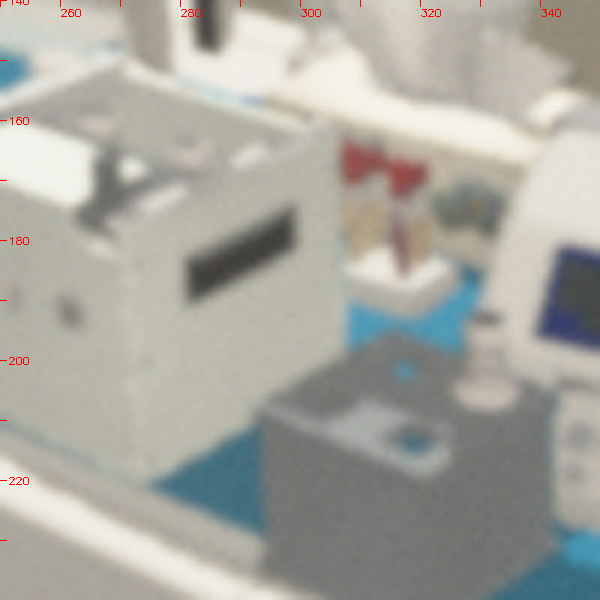

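View pics/t27.png

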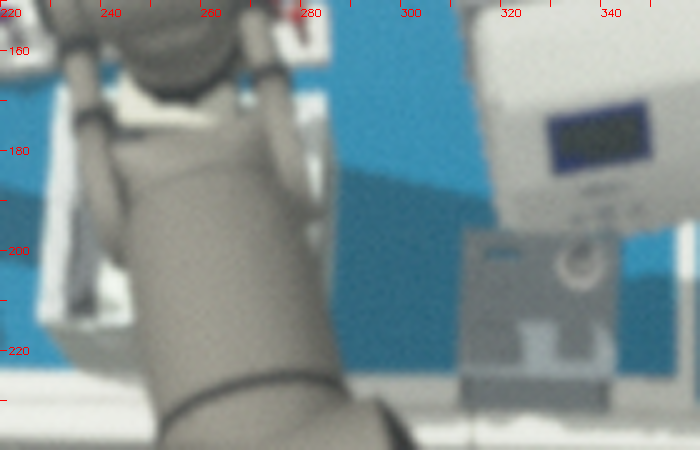

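Request:
play_rows(moves=[140,0,0,-40,0,140,-20,-5,-77,-7,140,-55,-14,-77,-14,140,-95,-23,-77,-21,140,-135,-31,-77,-28,140,-175,-40,-77,-35,140,-215,-48,-77,-42,140,-245,-55,-77,-49])

```text
time: 33.55
tool_pos: [546.9, 9.3, 300.3]
tcp_rot: [3.141, 0.001, 2.412]
contact_force: [-0.0, -0.6, 0.6]
grip_width: 41.3
```

```bash
python3 - <<'E'
from h import *
rel(543,-8,300,3.131)
E
```

```text
t33.5 at [546.9   9.3 300.3] yaw 2.412 rel [ -8.6 -15.5   0.3] turn -41.2 F [-0.  -0.6  0.6] w 41.3
```

Request:
play_rows(moves=[140,-8.6,-15.5,0,-7,140,-8.6,-15.5,0,-14,140,-8.6,-15.5,0,-21,140,-8.6,-15.5,0,-28,140,-8.6,-15.5,20,-35,140,-8.6,-15.5,50,-41,140,-8.6,-15.5,80,-41,140,-8.6,-15.5,105,-41])

```text
time: 34.22
tool_pos: [543.1, -5.9, 193.5]
tcp_rot: [3.141, -0.0, 3.122]
contact_force: [-0.2, -0.0, -0.2]
grip_width: 41.2
```

```bash
python3 - <<'E'
from h import *
rel(543,-8,136,3.131)
s=cap("scene");crop(s,280,130,370,240,6,"pics/s28.png")
E
```

```text
t34.2 at [543.1  -5.9 193.5] yaw 3.122 rel [ 0.1 -2.1 57.5] turn -0.5 F [-0.2 -0.  -0.2] w 41.2
```

View pics/s28.png

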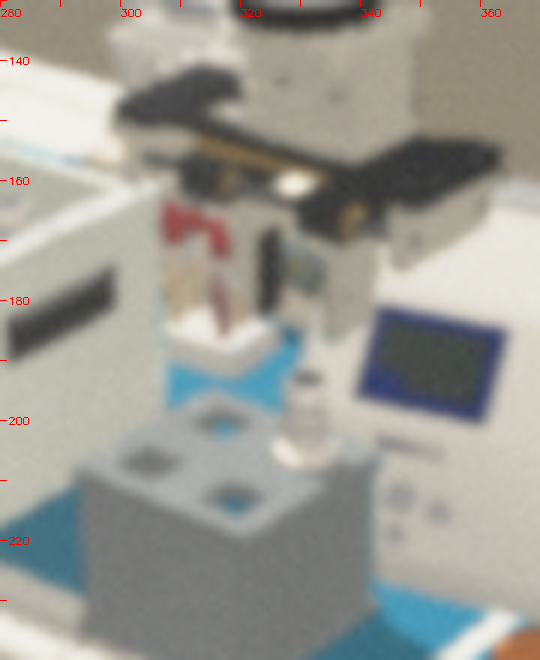

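Request:
play_rows(moves=[140,0,-2,15,0,140,0,-2,35,0,140,0,-2,50,0,140,0,-2,57,0,140,0,-2,57,0])

```text
time: 34.68
tool_pos: [543.1, -7.9, 137.3]
tcp_rot: [3.141, -0.002, 3.122]
contact_force: [0.3, 0.1, 0.3]
grip_width: 41.5
```

Request:
play_rows(moves=[255,0,0,0,0,255,0,0,0,0,255,0,0,0,0,255,0,0,0,0,255,0,0,0,0,255,0,0,-5,0,255,0,0,-20,0,255,0,0,-40,0])

```text
time: 35.35
tool_pos: [542.5, -7.8, 177.4]
tcp_rot: [3.141, -0.004, 3.122]
contact_force: [0.8, -0.6, -0.3]
grip_width: 23.3
```

Request:
play_rows(moves=[255,0,0,-30,0,255,0,0,-60,0,255,0,0,-80,0,255,10,20,-80,0,255,25,50,-80,7,255,40,85,-80,14,255,53,120,-80,21,255,53,138,-80,28])

```text
time: 36.02
tool_pos: [491.0, 133.6, 258.5]
tcp_rot: [3.141, -0.002, 2.637]
contact_force: [1.1, -0.1, -0.0]
grip_width: 23.5
```

Request:
play_rows(moves=[255,0,0,0,7,255,0,0,0,14,255,0,0,0,21,255,0,0,0,28,255,0,0,0,35,255,0,0,0,42,255,0,0,0,49,255,0,0,0,56])

```text
time: 36.68
tool_pos: [493.1, 131.1, 258.3]
tcp_rot: [-3.141, -0.0, 1.658]
contact_force: [-0.6, -0.1, -1.7]
grip_width: 23.4
```

```bash
python3 - <<'E'
from h import *
rel(490,130,132,1.565)
s=cap("scene");crop(s,250,100,350,240,5,"pics/s29.png")
E
```

```text
t36.7 at [493.1 131.1 258.3] yaw 1.658 rel [ -0.8  -3.2 126.3] turn 5.3 F [-0.6 -0.1 -1.7] w 23.4
```

View pics/s29.png

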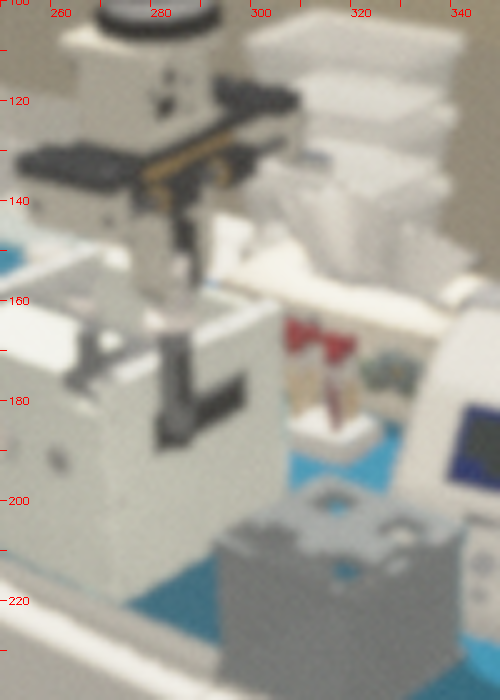

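Request:
play_rows(moves=[255,0,-2,35,5.2,255,0,-2,70,5.2,255,0,-2,100,5.2,255,0,-2,118,5.2,255,0,-2,124,5.2,255,0,-2,128,5.2,255,0,-2,130,5.2])

```text
time: 37.32
tool_pos: [491.9, 130.9, 128.6]
tcp_rot: [3.141, -0.0, 1.575]
contact_force: [0.6, -0.4, 0.6]
grip_width: 23.2
```

Request:
play_rows(moves=[255,0,0,2,0,255,0,0,4,0,255,0,0,6,0,255,0,0,8,0,255,0,0,10,0,255,0,0,12,0,255,0,0,12,0])

```text
time: 37.9
tool_pos: [492.6, 131.1, 118.1]
tcp_rot: [3.138, -0.001, 1.574]
contact_force: [-2.0, -0.3, 8.0]
grip_width: 23.0
```

Request:
play_rows(moves=[255,0,0,2,0,255,0,0,3,0,255,0,0,3,0])

```text
time: 38.15
tool_pos: [494.0, 131.3, 117.6]
tcp_rot: [3.133, -0.001, 1.574]
contact_force: [-4.4, -0.5, 26.8]
grip_width: 23.5
```

Request:
play_rows(moves=[255,0,0,2,0,255,0,0,2,0,255,0,0,2,0])

```text
time: 38.4
tool_pos: [495.2, 131.4, 117.0]
tcp_rot: [3.13, -0.001, 1.574]
contact_force: [-3.6, 0.6, 33.4]
grip_width: 23.3
```

Request:
play_rows(moves=[255,0,0,-20,0,255,0,0,-50,0,255,0,0,-90,0,255,0,0,-130,0,255,0,0,-165,0,255,0,0,-195,0,255,0,0,-195,0])

```text
time: 38.98
tool_pos: [493.7, 131.2, 313.6]
tcp_rot: [3.128, -0.002, 1.574]
contact_force: [1.0, -0.0, -0.3]
grip_width: 23.2
```

```bash
python3 - <<'E'
from h import *
rel(602,292.5,300,1.565)
E
```

```text
t39.0 at [493.7 131.2 313.6] yaw 1.574 rel [160.9 108.6  15.4] turn 0.5 F [ 1.  -0.  -0.3] w 23.2
```

Request:
play_rows(moves=[255,15,35,0,0,255,32,65,0,0,255,60,90,0,0,255,95,105,0,0,255,130,110,0,0,255,155,110,0,0,255,161,110,8,0,255,161,110,10,0])

```text
time: 39.65
tool_pos: [600.2, 293.9, 294.4]
tcp_rot: [-3.14, 0.0, 1.577]
contact_force: [-0.6, -1.0, -1.5]
grip_width: 23.4
```

```bash
python3 - <<'E'
from h import *
rel(602,292.5,225,1.565)
s=cap("scene");crop(s,230,90,330,200,7,"pics/s30.png")
o=np.array(bot.get_obs()["tool_pos"])
for z in(-60,-100): print(z,proj(s,o+[0,0,z]))
g=s["color"].astype(int).sum(2)//3
for r in range(134,158,3): print(r,g[r,258:286])
E
```

```text
t39.6 at [600.2 293.9 294.4] yaw 1.577 rel [-1.4  1.9 69.4] turn 0.7 F [-0.6 -1.  -1.5] w 23.4
-60 [272.09400484 138.25593408]
-100 [272.85804423 149.10958309]
134 [166 167 165 165 165 164 164 166 172 171 166 160 155 153 151 152 156 149
 140 134 136 136 136 137 136 135 135 138]
137 [167 168 166 166 164 168 165 166 157 142 117 105 107 106 113 131 154 171
 179 171 165 157 149 142 139 137 137 137]
140 [198 197 192 188 183 181 177 173 164 149 124 107  94  82  94 125 164 208
 228 235 235 235 232 230 225 221 211 200]
143 [208 210 208 208 207 207 205 203 199 177 147 114  93  79  91 131 170 205
 225 229 229 227 228 227 229 230 231 232]
146 [208 207 208 208 207 206 206 206 199 182 153 118  96  84  88 132 187 223
 232 234 233 234 234 235 235 234 233 233]
149 [223 221 223 220 216 211 209 213 217 202 165 127 108 101 109 143 198 228
 235 236 235 236 235 235 235 235 236 235]
152 [216 220 222 223 221 216 204 189 180 168 147 123 109 108 116 150 193 225
 231 234 232 229 225 228 231 233 234 235]
155 [190 182 174 172 167 168 166 167 165 166 161 158 158 161 163 167 173 178
 182 189 194 200 206 212 214 214 214 214]
```

View pics/s30.png

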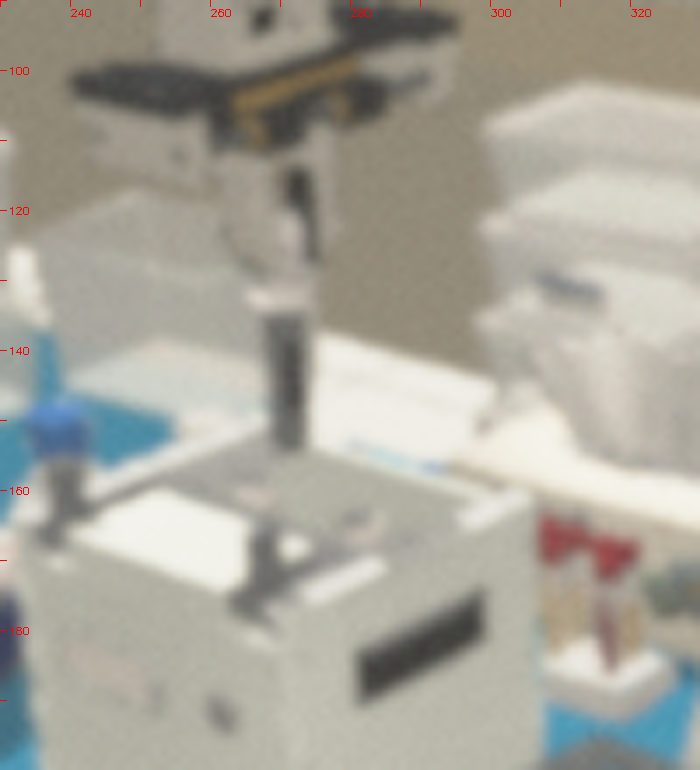

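Request:
play_rows(moves=[255,-1,2,10,0.5,255,-1,2,40,0.5,255,-1,2,60,0.5,255,-1,2,70,0.5,255,-1,2,80,0.5,255,-1,2,86,0.5,255,-1,2,86,0.5])

```text
time: 40.28
tool_pos: [603.1, 290.5, 209.5]
tcp_rot: [-3.141, 0.0, 1.564]
contact_force: [0.6, -0.0, -1.3]
grip_width: 22.9
```

Request:
play_rows(moves=[255,0,0,5,0,255,0,0,10,0,255,0,0,15,0,255,0,0,20,0,255,0,0,25,0,255,0,0,25,0])

```text
time: 40.78
tool_pos: [602.9, 291.1, 184.0]
tcp_rot: [-3.141, 0.0, 1.565]
contact_force: [2.1, 0.7, -0.9]
grip_width: 23.7
```

Request:
play_rows(moves=[255,0.5,0,6,0,255,0.5,0,12,0,255,0.5,0,18,0,255,0.5,0,24,0,255,0.5,0,30,0,255,0.5,0,36,0,255,0.5,0,36,0])

```text
time: 41.37
tool_pos: [602.4, 291.4, 147.3]
tcp_rot: [-3.139, 0.001, 1.565]
contact_force: [0.8, -0.9, -1.1]
grip_width: 23.1
```

Request:
play_rows(moves=[255,0,0,2,0,255,0,0,4,0,255,0,0,4,0,255,0,0,4,0])

```text
time: 41.7
tool_pos: [603.0, 291.7, 145.2]
tcp_rot: [3.141, -0.0, 1.565]
contact_force: [-0.2, 0.0, -1.1]
grip_width: 23.7
```

Request:
play_rows(moves=[158,0,0,1,0,158,0,0,1,0,158,0,0,1,0,158,0,0,1,0,158,0,0,-5,0,158,0,0,-20,0,158,0,0,-45,0,158,0,0,-80,0])

```text
time: 42.37
tool_pos: [601.7, 291.2, 223.7]
tcp_rot: [-3.136, 0.002, 1.565]
contact_force: [0.9, 0.6, 0.1]
grip_width: 34.9
```

Request:
play_rows(moves=[158,0,-10,-40,0,158,0,-40,-80,0,158,20,-80,-80,0,158,50,-120,-80,0,158,80,-160,-80,0,158,110,-200,-80,0,158,130,-240,-80,0,158,140,-270,-80,0])

```text
time: 43.03
tool_pos: [354.8, 423.6, 305.8]
tcp_rot: [3.141, -0.001, 1.565]
contact_force: [-0.0, 1.4, 0.2]
grip_width: 35.0
```

```bash
python3 - <<'E'
from h import *
rel(603,337,196,3.131)
s=cap("scene");crop(s,220,135,310,205,8,"pics/s31.png");np.save("scene.npy",s,allow_pickle=True)
t=cap("top");crop(t,220,155,300,230,9,"pics/t31.png");np.save("top.npy",t,allow_pickle=True)
E
```

```text
t43.0 at [354.8 423.6 305.8] yaw 1.565 rel [-85.2 248.6 109.9] turn -89.7 F [-0.   1.4  0.2] w 35.0
```

View pics/s31.png

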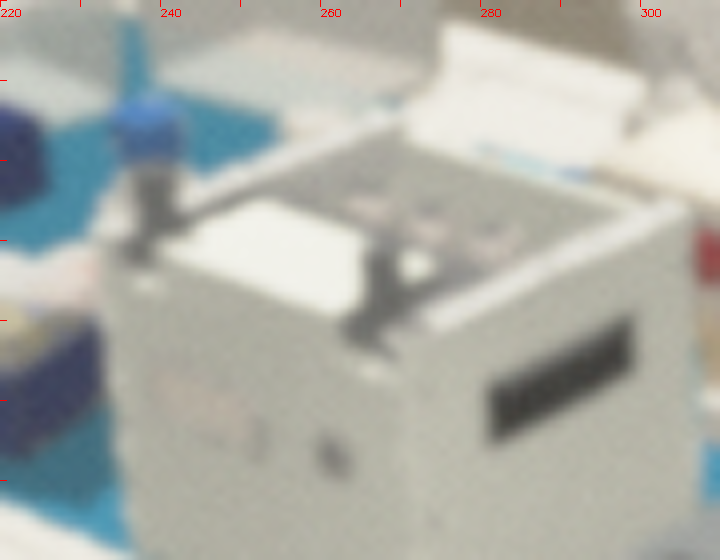

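View pics/t31.png

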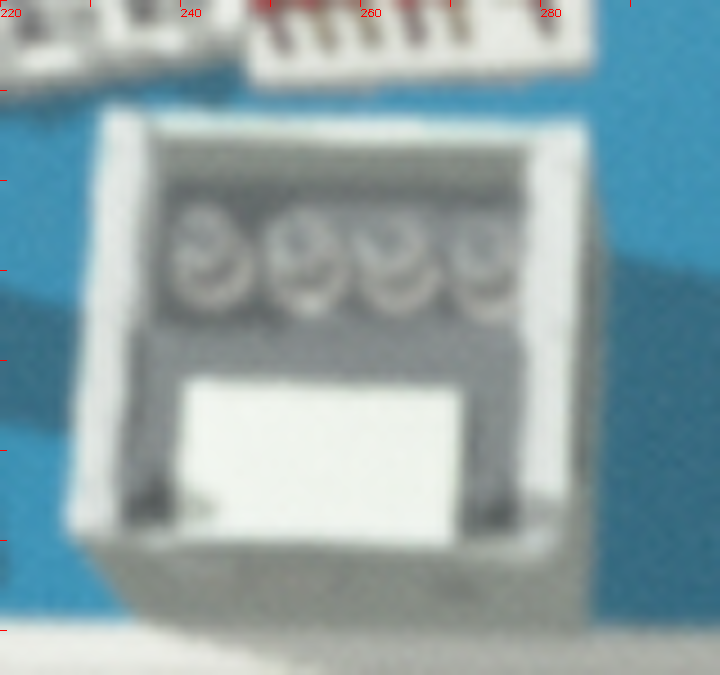

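Request:
play_rows(moves=[0,-30,20,0,-7,0,-60,40,0,-14,0,-90,60,0,-21,0,-120,80,0,-28,0,-150,85,20,-35,0,-150,85,40,-42,0,-150,85,50,-49,0,-150,85,50,-56])

```text
time: 43.8
tool_pos: [440.3, 270.3, 253.2]
tcp_rot: [-3.138, -0.002, 2.535]
contact_force: [-0.0, 0.7, 0.2]
grip_width: 83.6
```

```bash
python3 - <<'E'
from h import *
rel(445,273.5,230,3.131)
E
```

```text
t43.8 at [440.3 270.3 253.2] yaw 2.535 rel [-2.   5.4 23.2] turn -34.1 F [-0.   0.7  0.2] w 83.6
```

Request:
play_rows(moves=[0,-2,5,0,-7,0,-2,5,0,-14,0,-2,5,0,-21,0,-2,5,0,-28,0,-2,5,0,-34,0,-2,5,20,-34,0,-2,5,58,-34,0,-2,5,58,-34])

```text
time: 44.47
tool_pos: [442.7, 273.3, 192.3]
tcp_rot: [-3.138, -0.009, 3.124]
contact_force: [-2.3, -0.6, -1.0]
grip_width: 91.5
```

```bash
python3 - <<'E'
from h import *
rel(470,273.5,195,3.131)
s=cap("scene");crop(s,210,100,310,205,7,"pics/s32.png")
E
```

```text
t44.5 at [442.7 273.3 192.3] yaw 3.124 rel [-27.3   0.7  -3. ] turn -0.4 F [-2.3 -0.6 -1. ] w 91.5
```

View pics/s32.png

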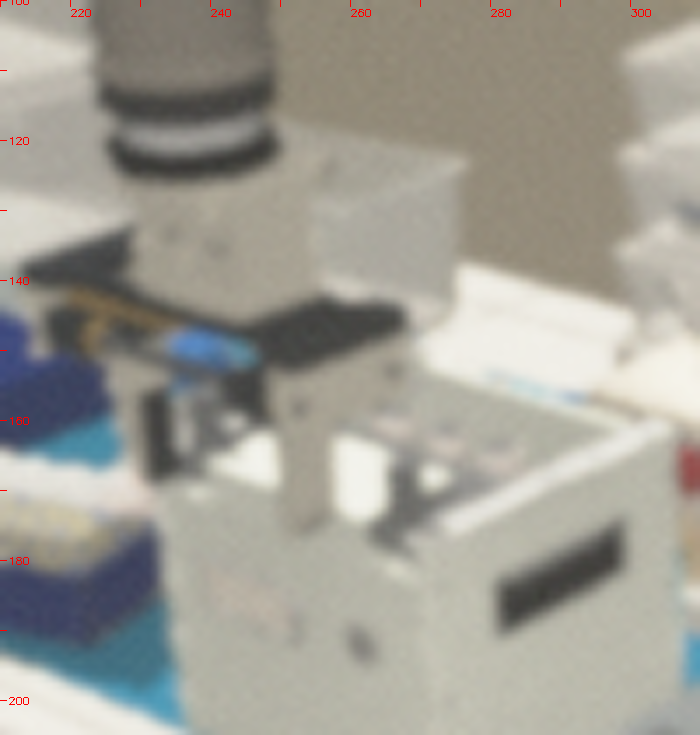

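Request:
play_rows(moves=[0,-5,0.5,-3,-0.4,0,-10,0.5,-3,-0.4,0,-15,0.5,-3,-0.4,0,-20,0.5,-3,-0.4,0,-25,0.5,-3,-0.4,0,-29,0.5,-3,-0.4,0,-33,0.5,-3,-0.4,0,-33,0.5,-3,-0.4])

```text
time: 45.18
tool_pos: [478.1, 274.8, 200.1]
tcp_rot: [-3.141, -0.001, 3.131]
contact_force: [-2.7, -0.6, 2.0]
grip_width: 91.9
```

Request:
play_rows(moves=[0,-2,0,0,0,0,-4,0,0,0,0,-6,0,0,0,0,-8,0,0,0,0,-8,0,0,0])

```text
time: 45.6
tool_pos: [485.6, 274.9, 200.0]
tcp_rot: [-3.141, -0.001, 3.132]
contact_force: [-4.6, -0.5, 2.4]
grip_width: 91.5
```

```bash
python3 - <<'E'
from h import *
rel(470,273.5,195,3.131)
s=cap("scene");crop(s,210,100,310,205,7,"pics/s33.png")
E
```

```text
t45.6 at [485.6 274.9 200. ] yaw 3.132 rel [15.6 -1.5  5.1] turn 0.0 F [-4.6 -0.5  2.4] w 91.5
```

View pics/s33.png

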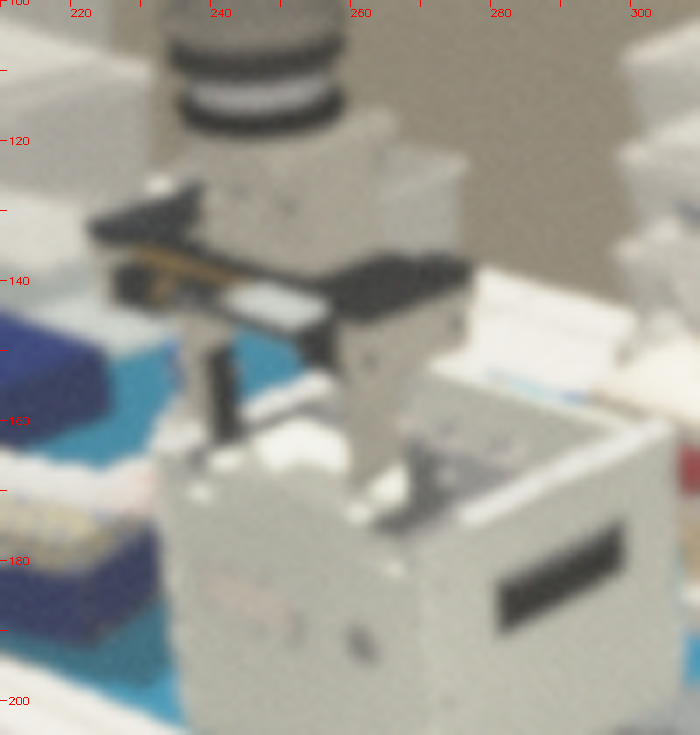

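Request:
play_rows(moves=[0,-3,-1,3,0,0,-6,-1,4,0,0,-9,-1,4,0,0,-12,-1,4,0,0,-15,-1,4,0,0,-18,-1,4,0,0,-20,-1,4,0])

```text
time: 46.23
tool_pos: [505.5, 273.7, 196.3]
tcp_rot: [3.142, -0.001, 3.132]
contact_force: [-6.8, -0.7, 5.3]
grip_width: 91.6
```

Request:
play_rows(moves=[0,-3,0,0,0,0,-6,0,0,0,0,-9,0,0,0,0,-12,0,0,0,0,-15,0,0,0,0,-15,0,0,0])

```text
time: 46.73
tool_pos: [521.0, 273.5, 196.3]
tcp_rot: [3.142, -0.0, 3.132]
contact_force: [-5.1, -0.3, 4.2]
grip_width: 92.0
```

```bash
python3 - <<'E'
from h import *
rel(470,273.5,195,3.131)
s=cap("scene");crop(s,210,100,310,205,7,"pics/s34.png")
E
```

```text
t46.7 at [521.  273.5 196.3] yaw 3.132 rel [51.  -0.5  1.3] turn 0.0 F [-5.1 -0.3  4.2] w 92.0
```

View pics/s34.png

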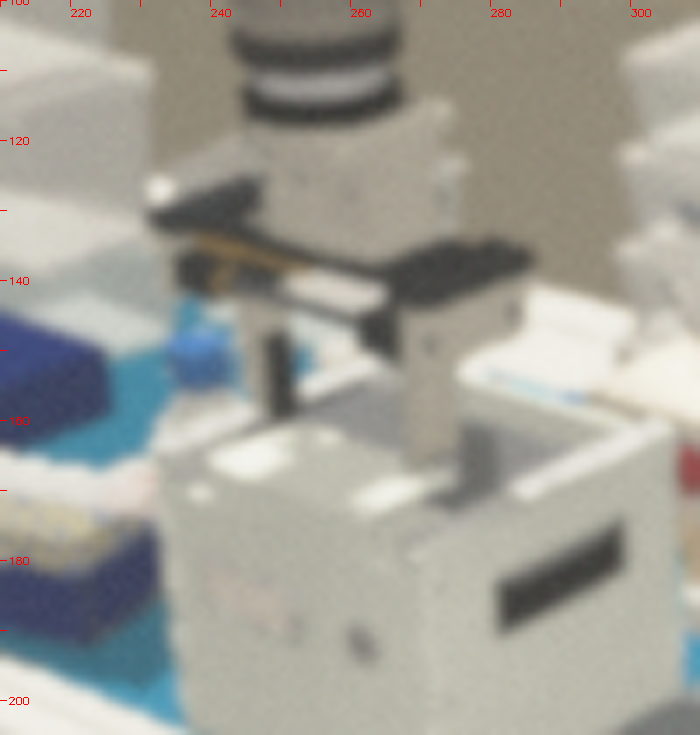

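Sliding with about 5 N; continue.

Request:
play_rows(moves=[0,-3,0,0,0,0,-6,0,0,0,0,-9,0,0,0,0,-12,0,0,0,0,-15,0,0,0,0,-18,0,0,0,0,-18,0,0,0])

```text
time: 47.37
tool_pos: [539.0, 273.3, 196.2]
tcp_rot: [-3.142, -0.0, 3.132]
contact_force: [-4.3, -1.6, 3.4]
grip_width: 91.8
```

Request:
play_rows(moves=[0,-3,0,0,0,0,-6,0,0,0,0,-8,0,0,0,0,-8,0,0,0])

```text
time: 47.7
tool_pos: [546.8, 273.2, 196.2]
tcp_rot: [-3.141, -0.001, 3.132]
contact_force: [-5.7, -1.0, 4.0]
grip_width: 92.4
```

Request:
play_rows(moves=[0,-2,0,0,0,0,-4,0,0,0,0,-4,0,0,0])

```text
time: 47.95
tool_pos: [550.7, 273.1, 196.2]
tcp_rot: [-3.141, -0.001, 3.132]
contact_force: [-4.9, -0.0, 3.9]
grip_width: 92.1
```

Request:
play_rows(moves=[0,-2,0,0,0,0,-4,0,0,0,0,-4,0,0,0])

```text
time: 48.2
tool_pos: [554.1, 273.2, 196.1]
tcp_rot: [-3.141, -0.002, 3.131]
contact_force: [-8.7, -0.7, 5.7]
grip_width: 91.6
```

Request:
play_rows(moves=[0,-2,0,0,0,0,-4,0,0,0,0,-4,0,0,0])

```text
time: 48.45
tool_pos: [554.9, 273.3, 196.0]
tcp_rot: [-3.141, -0.01, 3.131]
contact_force: [-20.2, -0.5, 10.0]
grip_width: 91.7
```

Request:
play_rows(moves=[0,-2,0,0,0,0,-2,0,0,0])

```text
time: 48.62
tool_pos: [555.2, 273.4, 196.0]
tcp_rot: [-3.14, -0.013, 3.131]
contact_force: [-25.7, -0.9, 14.0]
grip_width: 91.7
```

Request:
play_rows(moves=[0,15,0,0,0,0,30,0,0,0,120,45,0,0,0,255,45,-20,0,0,255,45,-50,0,0,255,45,-68,0,0,255,45,-68,0,0,255,45,-68,0,0])

```text
time: 49.28
tool_pos: [516.1, 205.0, 196.3]
tcp_rot: [3.141, 0.002, 3.13]
contact_force: [0.3, -0.1, 0.7]
grip_width: 56.4
```

```bash
python3 - <<'E'
from h import *
rel(552,205,195,3.131)
s=cap("scene");crop(s,210,100,310,205,7,"pics/s35.png")
E
```

```text
t49.3 at [516.1 205.  196.3] yaw 3.130 rel [-35.9   0.5   1.4] turn -0.1 F [ 0.3 -0.1  0.7] w 56.4
```

View pics/s35.png

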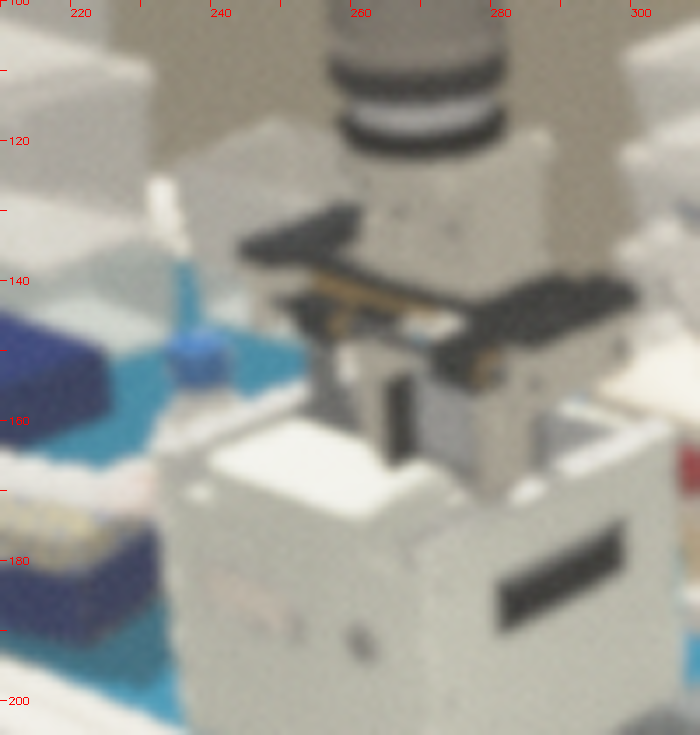

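Fingers are still closing; wait, then push the right end, then the left.

Request:
play_rows(moves=[255,0,0,0,0,255,0,0,0,0,255,0,0,0,0,255,0,0,0,0,255,0,0,0,0,255,0,0,0,0,255,0,0,0,0,255,0,0,0,0])

```text
time: 50.0
tool_pos: [515.4, 205.6, 196.1]
tcp_rot: [3.142, 0.0, 3.132]
contact_force: [-1.4, -0.4, 0.8]
grip_width: 1.1
```

Request:
play_rows(moves=[255,-10,0,0,0,255,-20,0,0,0,255,-28,0,0,0,255,-31,0,0,0,255,-34,0,0,0,255,-36,0,0,0,255,-36,0,0,0])

```text
time: 50.58
tool_pos: [551.5, 205.1, 196.0]
tcp_rot: [3.142, -0.0, 3.131]
contact_force: [0.2, -0.6, 1.1]
grip_width: 0.7
```

Request:
play_rows(moves=[255,-2,0,0,0,255,-3,0,0,0,255,-3,0,0,0])

```text
time: 50.83
tool_pos: [552.5, 205.2, 196.0]
tcp_rot: [-3.141, -0.004, 3.132]
contact_force: [-6.0, -0.2, 3.5]
grip_width: 0.6
```

Request:
play_rows(moves=[255,-2,0,0,0,255,-2,0,0,0])

```text
time: 51.0
tool_pos: [552.8, 205.2, 196.0]
tcp_rot: [-3.141, -0.008, 3.132]
contact_force: [-12.6, -1.7, 7.0]
grip_width: 0.5
```

Request:
play_rows(moves=[255,20,0,0,0,255,20,40,0,0,255,20,80,0,0,255,20,115,0,0,255,20,136,0,0,255,20,136,0,0,255,10,136,0,0,255,5,136,0,0])

```text
time: 51.67
tool_pos: [552.6, 341.3, 196.0]
tcp_rot: [3.142, -0.001, 3.132]
contact_force: [-4.0, 2.9, 0.3]
grip_width: 0.2
```

Request:
play_rows(moves=[255,-2,0,0,0,255,-4,0,0,0,255,-5,0,0,0,255,-5,0,0,0])

```text
time: 52.0
tool_pos: [554.4, 341.1, 195.9]
tcp_rot: [3.142, -0.008, 3.132]
contact_force: [-14.5, 2.4, 5.0]
grip_width: 0.4
```

Request:
play_rows(moves=[255,-2,0,0,0,255,-3,0,0,0,255,-3,0,0,0])

```text
time: 52.25
tool_pos: [554.8, 341.2, 195.9]
tcp_rot: [-3.141, -0.014, 3.132]
contact_force: [-22.9, 1.0, 9.9]
grip_width: 0.6
```

Request:
play_rows(moves=[255,15,0,0,0,255,35,0,-10,0,255,60,0,-45,0,255,90,20,-80,0,255,125,40,-110,0,255,160,60,-110,0,255,195,80,-110,0,255,230,100,-110,0])

```text
time: 52.92
tool_pos: [340.9, 437.5, 307.5]
tcp_rot: [3.14, 0.002, 3.129]
contact_force: [0.7, 0.2, 0.2]
grip_width: 0.4
```

```bash
python3 - <<'E'
from h import *
rel(552,205,195,3.131)
s=cap("scene");crop(s,220,135,400,285,4,"pics/s36.png")
t=cap("top");crop(t,220,155,300,230,9,"pics/t36.png");cv2.imwrite("pics/t36f.png",t["color"][:,:,::-1])
E
```

```text
t52.9 at [340.9 437.5 307.5] yaw 3.129 rel [-213.7 -230.1  112.6] turn -0.1 F [0.7 0.2 0.2] w 0.4
```

View pics/s36.png

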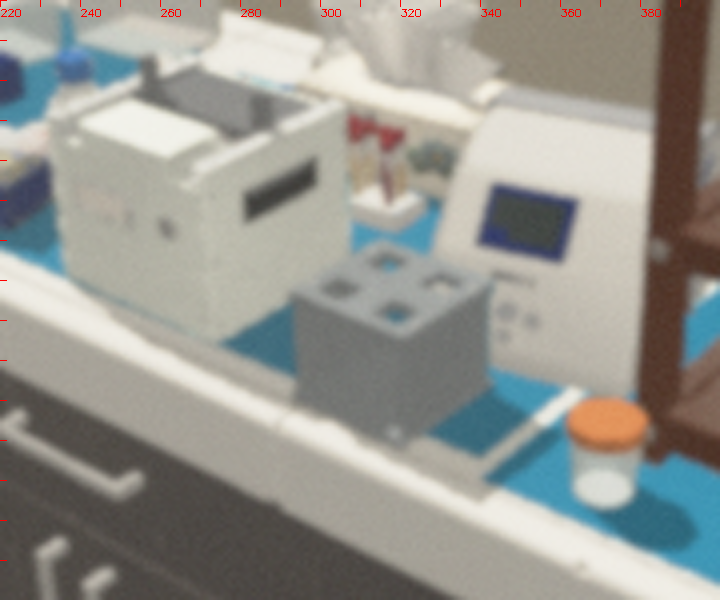

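View pics/t36.png

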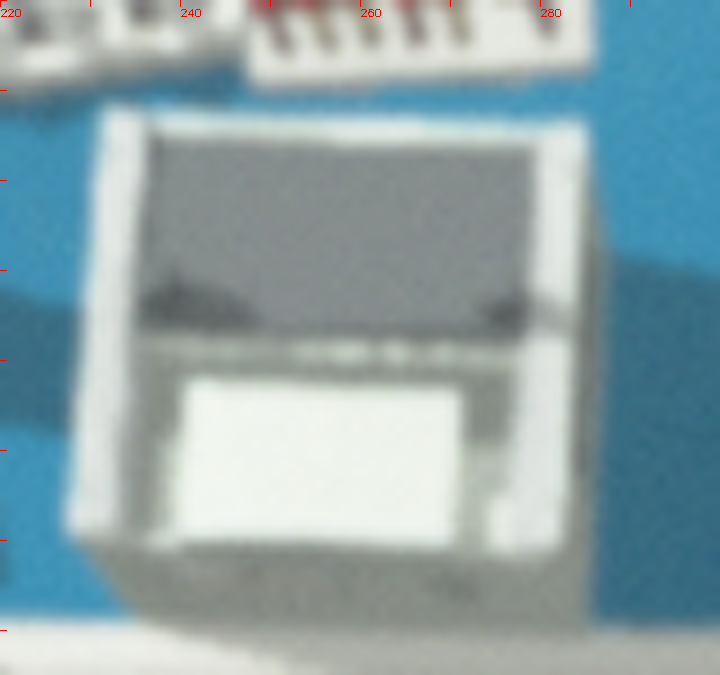

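The top view shows the cover flush against the rear wall, with its front edge straight at crop row ~335. In the scene view the stand is empty and the cup and bottle are standing. I'm handing the job in.

```bash
python3 -c "
from plant import bot
print(bot.get_obs()['time']);print(bot.close_job())"
```

```text
53.0167
the job is handed in; nothing more can be done
None
```

The job is handed in at 53 s of the 210 s allowed. By every check I could make it is complete, but the hand-in gave no verdict.

**What I did**
- **Opening the cover:** I pushed both posts at once and it bound at about 47 N. I freed it by working the two ends in turn until both reached the stop. While doing that, the closing fingers once pinched the left post, with about 26 N sideways.
- **Stand:** it was knocked about 14 mm aside during the run, so I measured it again before the first grasp.
- **Trainers:** there were three. I pressed each against the bench until the force rose sharply (31–33 N), then hung them in wells 1, 2 and 3. The stored one in well 4 was not touched.
- **Shutting the cover:** both posts slid together at about 5 N to a hard stop. I then pushed each end on its own.

**Last checks**
- **Trainers:** the top view before shutting showed all four heads level in their wells.
- **Cover:** it looks flush with the rear wall. The posts stopped at about world x 571 (right) and 573 mm (left), roughly case x 11–12 mm against a nominal 10. The difference between ends fits the case's slight turn.
- **Bystanders:** cup and bottle are standing where they were; I never worked near the timer and did not recheck it at the end.

**What disagreed or stayed unmeasured**
- The scene camera read about 1.6 px off the robot at the case. Early camera estimates also put the posts about 7 mm too far right, which is probably why the first two-post push bound.
- Tip travel was judged only from press depth and force, not measured directly.

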